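# Clamp a cork net float in the boring jig

### The job

Set up the short fat cork float from the tray in the boring jig, ready for its hole to be reamed: lift the jig's sprung clamp bar and turn it aside, lay the float (do not drop it) on the V-cradle between the two end cheeks, then turn the bar back and let it down so that it clamps the float. Leave everything else as it stands, and let go of it all.

Things in the scene. Friction and masses are not known exactly. Their poses are not given: they have to be found in the camera images.
- float_center (a point): The cork float to be clamped: a plain cork cylinder, 44 mm in diameter, 64 mm long, about 45 g, with a dark 12 mm bore spot on each flat end. Point: its centre, 26 mm above the shelf at the start; x axis: the cylinder's axis. It lies along one of the tray's three lanes, whose sides leave no room for fingers beside it: there it can be taken only by its two flat ends.
- longfloat_center (a point): A longer cork float, 44 mm in diameter and 110 mm long, lying in another lane of the tray; not used, it stays there. Point: its centre; x: its axis.
- slimfloat_center (a point): A slim cork float, 28 mm in diameter and 64 mm long, lying in another lane of the tray; not used, it stays there. Point: its centre; x: its axis.
- tray: Grey plastic tray, 190 mm long (its x), 172 mm wide (its y), 44 mm high, floor 4 mm thick, fixed. Origin: centre of its underside. Three lanes along its x, each 182 mm long and 52 mm wide inside, centred at y = -56, 0 and +56 mm; the walls between them are 4 mm thick and as high as the rim.
- mat: Black ribbed rubber mat, 150 x 150 mm, fixed on the shelf between tray and jig: a place to set down round things. Origin: centre of its underside. Ribs along its x at y = -70, -50, .. +70 mm, 4 mm wide, tops 7 mm above the shelf, 3 mm between them. A 44 mm cylinder lying along x between two ribs (on y = 0) does not roll; its centre is then 27.5 mm above the shelf.
- jig_seat (a point): Boring jig, fixed: where the float's centre belongs, 60 mm above the shelf. z up; x: direction of the float's axis in the jig, towards the sprung post. The float rests on a V-cradle (faces at 45 degrees, 60 mm long, 42 mm wide, top 13 mm below this point). Fingers may reach beside it down to 40 mm below this point (base plate 48 mm below).
- jig_gap (a point): Middle of the gap between the jig's two end cheeks, level with their tops (80 mm above the shelf, 20 mm above the seat), axes as the seat's. Each cheek is 10 mm thick and 50 mm wide; the gap along x is 72 mm, so that the float goes in with 4 mm to spare at each end and there is no room for a finger at its ends, only at its sides (+y and -y).
- clamp_grip (a point): Grip point of the black wing handle on the clamp bar's hub, on the sprung post's axis (78 mm along +x from the seat), 126 mm above the shelf with the bar fully down. The wing is 42 mm long (this point's x), 14 mm thick (its y); top 12 mm above the point, foot on the 30 mm hub 24 mm below it. It turns and rises with the bar.
- clamp_pad (a point): Centre of the underside of the rubber pad (48 x 20 mm, 10 mm thick) under the clamp bar, 78 mm along -x from the wing's axis, 50 mm below the grip point. The bar is 20 mm wide, reaches 30 mm past this point, and its top is 20 mm above it. It turns and rises with the bar. In the empty jig it is 76 mm above the shelf; clamping the float, 82 mm.
- clamp_lift (a joint): Height of the clamp bar, m: 0 fully down in the empty jig, about 0.006 pressing on the float, 0.030 at most. A spring and its weight pull it down (6 to 11 N). A cross pin in a slotted collar lets it turn only when lifted above 0.019; turned aside, the pin rests on the collar and the bar stays up at 0.019. Turned back to 0 and let go, it springs down.
- clamp_turn (a joint): Turn of the clamp bar about the post, rad: 0 over the cradle (a stop is there; only within about 0.07 of 0 does the pin drop into the slot), growing clockwise seen from above, to a stop at 1.6. From about 1.2 on it is well clear of the cradle. It stays where it is left while it is up.

How it is judged:
By the outcome, as a careful person would: the job done as asked, in the order asked, and still so for the second after the job is handed in, with the robot touching nothing.
It also fails if it takes over 72 s, if anything falls off the work surface, if the arm or the gripper's body presses on something with over 40 N, if the wrist force passes 120 N, or if a joint passes its speed limit or range.

### The arm

A 6-joint arm with a two-finger parallel gripper is mounted at the origin on the work surface. World frame = base frame: x ahead of the robot, y to its left, z up, the work surface at z = 0. Lengths are in m, angles in rad, forces in N, time in s.
With the tool pointing down it reaches from about 0.375 to 0.975 m from the base axis. Payload 3.8 kg.
Tool frame: the origin (TCP) lies at the very end of the fingers, on their centre line; the grasp point (between the pads) lies 19 mm behind it (bot.grip_point_offset is the distance from the TCP to the grasp point, in m); z points along the fingers, x is the direction in which the jaws open and shut, and the axes are right-handed (so a half turn about z gives the same grasp; the last joint's range is limited). The gripper opens to 85 mm and grips with 20 to 120 N. Pads are 22 mm wide; open, the fingers measure 114 mm over their backs; the gripper's body (76 mm by 85 mm) begins 54 mm behind the grasp point. The pads swing forward as they close: fully open they stand 13 mm farther back than shut.
Start: joints at [1.151, 0.264, 1.604, -0, 1.274, -0.037], TCP at [0.252, 0.626, 0.231] pointing down, gripper open.
Joint ranges: [-2.63, 2.63], [-0.94, 2.18], [0.31, 2.57], [-1.31, 4.45], [0, 2.66], [-2.55, 2.55]. Speed limits (rad/s): [2.57, 2.57, 3.14, 3.14, 3.14, 3.14].

### API

Orientations are given as a rotation vector (axis times angle).
In Python, from workcell import bot, read_camera gives the robot as it stands.
- The arm moves only by the tool arm_command, never from a script. Its argument "rows" is a list of rows, each an object with "delta_rot": the turn, a rotation vector about the tool's x, y, z in rad, a list of three; "xyz": the shift along the tool's x, y, z in m, a list of three; "gripper": the finger opening in m, from 0 to 0.0854. A call has 1 to 12 rows; each row shifts and turns the commanded pose from where the row before left it, along the tool's axes as they then stand; what a row does not reach is not made up. A row lasts 1/10 s, in which the tool goes at most 50 mm and 8.59 degrees, less where a joint would pass 70% of its speed; a pose out of reach is approached as far as the arm can. A call is refused whole if a number of a shift passes 0.05 or a number of a turn 0.15, either way. A call with a gripper value outside its range is refused whole. The fingers move at their own pace and stop on an object; "force" is the grip in N (left out, the last holds). Time passes only in rows, so rows that do not move let the fingers close. It gives the time, the measured TCP pose, the force and the opening at its end, in the units of the state.
- bot.read_state(): the state, without advancing time (a new reading comes with each control period).
- read_camera(name): name is "side" or "top"; returns a dict with "pixels" (384x512x3 uint8, red, green, blue), "range_z" (384x512 float32, m along the optical axis (not along the pixel's ray), 0 where there is no reading), "intrinsics" (3x3 intrinsics, pixels), "dist_coeffs" ([k1, k2, p1, p2, k3] as OpenCV has them; the pictures are not rectified), "camera_from_world" (4x4, takes a point from world to camera coordinates). Camera axes: x right, y up, looking along -z (the intrinsics and any distortion apply to the point x, -y, -z); pixel columns grow to the right and rows downward; lengths in m; the calibration is good to about 2 mm. A picture is of the moment at which its call begins.
- bot.finish_job(): hands the job in, once; it reports no verdict.
The state is a dict: "time": time; "q": joint angles; "joint_vel": joint speeds; "joint_torque": joint torques, N m; "tool_pos": TCP position; "tcp_rot": TCP orientation; "wrist_force": force on the tool from outside, world axes, zero at the start; "torque": the same for the moment, N m; "width": opening from 0.0 (shut) to 1.0 (fully open).
Only numpy, scipy, OpenCV 4.12 (cv2) and the standard library are available. Lean on these libraries where they do the work, as an engineer would, in place of code of your own. Each camera call takes 0.05 s, during which the arm holds its last target.

## Working session

There is one attempt and no reset: what is moved stays moved. The work goes in short steps, Python scripts to look and compute and a tool call to move; the robot and the scene stay as the last step left them, time stands still between calls to the robot, and variables do not carry over. Pictures are saved under pics/ and viewed, and the job is handed in when it is done.

Besides the shell and the picture viewer there is one more tool, called after "Emit:" as name(argument=value, ...) on one line, values as JSON. arm_command: Moves the arm, as the interface text tells. Its arguments: {"type":"object","properties":{"rows":{"type":"array","items":{"type":"object","properties":{"delta_rot":{"type":"array","items":{"type":"number"}},"xyz":{"type":"array","items":{"type":"number"}},"gripper":{"type":"number"}}}},"force":{"type":"number"}},"required":["rows"]}

```bash
ls; mkdir -p pics
python3 - <<'E'
from workcell import bot, read_camera
import cv2,numpy as np
s=bot.read_state();print(s)
for n in("side","top"):
    c=read_camera(n);cv2.imwrite(f"pics/{n}0.png",cv2.cvtColor(c["pixels"],cv2.COLOR_RGB2BGR))
    np.savez(f"{n}0.npz",**{k:np.array(v) for k,v in c.items()})
    print(n,c["intrinsics"],c["dist_coeffs"],c["camera_from_world"])
E
```

```text
pics
{'time': 0.0, 'q': array([ 1.15108769e+00,  2.64770134e-01,  1.60541551e+00,  1.69650575e-05,
        1.27370699e+00, -3.68876736e-02]), 'joint_vel': array([-0.00100858, -0.00037099, -0.0012309 ,  0.00021336, -0.00145183,
       -0.00108396]), 'joint_torque': array([ 5.22842493e-04, -5.15085983e+01, -3.67333603e+01, -1.72167743e-04,
        1.25973884e-02, -5.12116088e-06]), 'tool_pos': array([0.25181956, 0.62545451, 0.22992818]), 'tcp_rot': array([ 2.60249325,  1.75757531, -0.00307881]), 'wrist_force': array([-0.4678994 ,  0.02167873, -0.21995268]), 'torque': array([ 0.00489064, -0.0114925 , -0.0551203 ]), 'width': 0.9990420419982095}
side [[477.60980375   0.         248.0425555 ]
 [  0.         477.60980375 188.42100904]
 [  0.           0.           1.        ]] [0.0102741 0.        0.        0.        0.       ] [[ 0.8008066  -0.59871071 -0.01594623 -0.48118145]
 [ 0.40684504  0.52425151  0.74808921 -0.28513567]
 [-0.43952918 -0.60556242  0.66340655 -0.9361643 ]
 [ 0.          0.          0.          1.        ]]
top [[438.39649253   0.         262.10889455]
 [  0.         438.39649253 192.18230087]
 [  0.           0.           1.        ]] [0.04408426 0.         0.         0.         0.        ] [[ 0.02601162 -0.99946284  0.0199357  -0.07514604]
 [ 0.9818909   0.02928766  0.18716972 -0.55896261]
 [-0.18765305  0.01470609  0.98212528 -1.05682345]
 [ 0.          0.          0.          1.        ]]
```

View pics/side0.png

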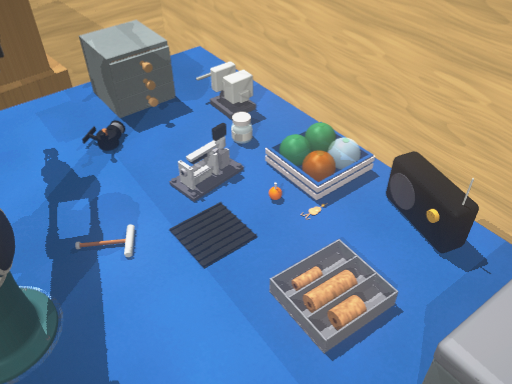

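View pics/top0.png

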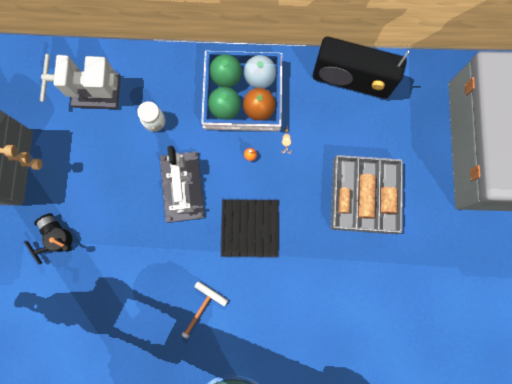

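The top view shows the tray at (368,194), with the short fat float in its right lane at (389,200). The mat is at (250,228), the jig at (182,187) and the wing at (172,157). Next I'll measure with depth and zoomed crops.

```bash
cat > h.py <<'E'
import numpy as np,cv2
from workcell import bot, read_camera
def load(n,i=0): return dict(np.load(f"{n}{i}.npz"))
def snap(n,i):
    c=read_camera(n);np.savez(f"{n}{i}.npz",**{k:np.array(v) for k,v in c.items()})
    return c
def rays(c):
    H,W=c["range_z"].shape
    u,v=np.meshgrid(np.arange(W),np.arange(H))
    p=cv2.undistortPoints(np.stack([u,v],-1).reshape(-1,1,2).astype(float),c["intrinsics"],c["dist_coeffs"]).reshape(H,W,2)
    return np.dstack([p[...,0],-p[...,1],-np.ones((H,W))])
def cloud(c):
    T=np.linalg.inv(c["camera_from_world"])
    P=rays(c)*c["range_z"][...,None]
    return P@T[:3,:3].T+T[:3,3]
def plane(c,uv,z):
    T=np.linalg.inv(c["camera_from_world"])
    p=cv2.undistortPoints(np.array(uv,float).reshape(-1,1,2),c["intrinsics"],c["dist_coeffs"]).reshape(-1,2)
    d=np.c_[p[:,0],-p[:,1],-np.ones(len(p))]@T[:3,:3].T; o=T[:3,3]
    return o+d*((z-o[2])/d[:,2])[:,None]
def proj(c,P):
    T=c["camera_from_world"];Q=np.atleast_2d(P)@T[:3,:3].T+T[:3,3]
    Q=Q*[1,-1,-1]
    return cv2.projectPoints(Q,np.zeros(3),np.zeros(3),c["intrinsics"],c["dist_coeffs"])[0].reshape(-1,2)
def crop(c,x0,y0,x1,y1,k,name):
    im=cv2.cvtColor(c["pixels"],cv2.COLOR_RGB2BGR)[y0:y1,x0:x1]
    cv2.imwrite(f"pics/{name}.png",cv2.resize(im,None,fx=k,fy=k,interpolation=cv2.INTER_CUBIC))
E
python3 - <<'E'
from h import *
np.set_printoptions(precision=4,suppress=True)
t=load("top");s=load("side")
crop(t,140,130,240,240,6,"tj");crop(t,320,140,420,240,6,"tt")
crop(s,160,110,260,210,6,"sj");crop(s,260,230,400,350,5,"st")
for n,c in(("top",t),("side",s)):
    P=cloud(c);hsv=cv2.cvtColor(c["pixels"],cv2.COLOR_RGB2HSV)
    # cork mask
    m=((hsv[...,0]>5)&(hsv[...,0]<20)&(hsv[...,1]>90)&(hsv[...,2]>120)).astype(np.uint8)
    N,l,st,ce=cv2.connectedComponentsWithStats(m)
    for i in range(1,N):
        if st[i,4]>60:
            p=P[l==i];p=p[p[:,2]>0]
            if len(p)<20 or p[:,0].mean()>1 : continue
            if abs(p[:,1].mean()+.3)>.2: continue
            r=cv2.minAreaRect(p[:,:2].astype(np.float32))
            print(n,st[i],np.median(p,0),r,np.percentile(p[:,2],95))
    # floor check
    b=(hsv[...,0]>100)&(hsv[...,0]<120)&(hsv[...,1]>180)
    print(n,"floor z",np.percentile(P[b][:,2],[10,50,90]))
E
```

```text
top [358 174  18  44 692] [ 0.562  -0.3269  0.0442] ((0.4575580656528473, -0.22267933189868927), (0.10156834870576859, 0.4033752679824829), 44.47968673706055) 0.04932133059354716
top [381 187  17  26 401] [ 0.552  -0.3811  0.0445] ((0.4518894851207733, -0.24313656985759735), (0.07212196290493011, 0.44072389602661133), 35.73004913330078) 0.049415845487468246
top [339 188  11  25 262] [ 0.5519 -0.2717  0.029 ] ((0.5535744428634644, -0.27372613549232483), (0.026048941537737846, 0.06842043995857239), 88.71381378173828) 0.03323856821307223Traceback (most recent call last):
  File "<stdin>", line 20, in <module>
    return _quantile_unchecked(
        a, q, axis, out, overwrite_input, method, keepdims, weights)
    return _ureduce(a,
                    func=_quantile_ureduce_func,
    ...<5 lines>...
                    overwrite_input=overwrite_input,
                    method=method)
    r = func(a, **kwargs)
    result = _quantile(arr,
                       quantiles=q,
    ...<2 lines>...
                       out=out,
                       weights=wgt)
    slices_having_nans = np.isnan(arr[-1, ...])
                                  ~~~^^^^^^^^^
IndexError: index -1 is out of bounds for axis 0 with size 0
```

```bash
cd pics; python3 -c "
import cv2,numpy as np
a=cv2.resize(cv2.imread('tt.png'),(400,400));b=cv2.resize(cv2.imread('st.png'),(400,343));b=np.vstack([b,np.zeros((57,400,3),np.uint8)])
cv2.imwrite('tray.png',np.hstack([a,b]))"
```

```text
(no output)
```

View pics/tj.png

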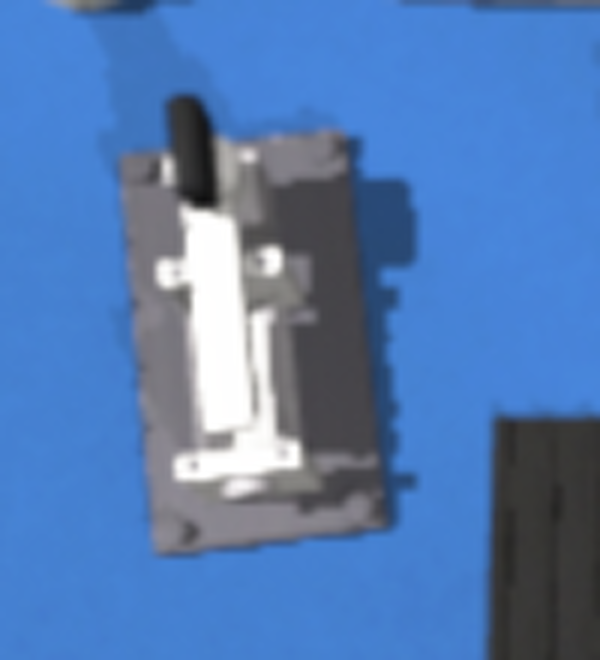

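View pics/sj.png

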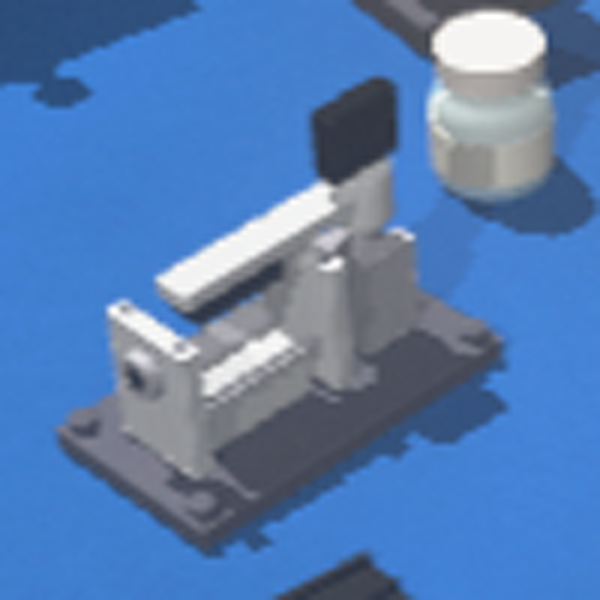

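View pics/tray.png

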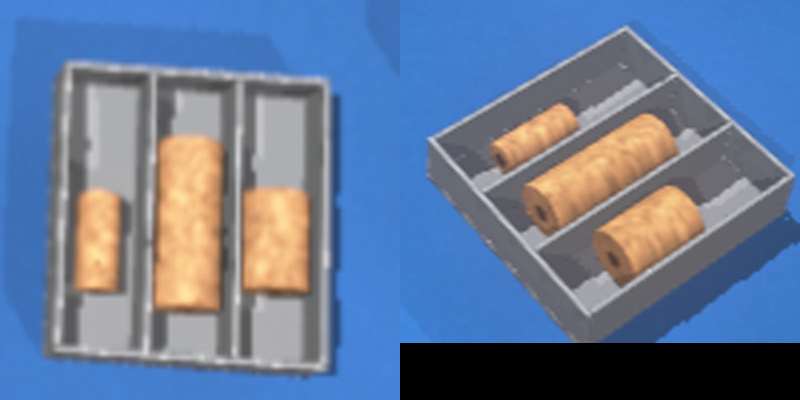

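Run:
```python
from h import *
np.set_printoptions(precision=4,suppress=True)
for n in("top","side"):
    c=load(n);P=cloud(c);hsv=cv2.cvtColor(c["pixels"],cv2.COLOR_RGB2HSV)
    reg=(abs(P[...,0]-.56)<.13)&(abs(P[...,1]+.33)<.13)
    fl=(abs(P[...,0]-.56)<.2)&(abs(P[...,1]+.0)<.05);print(n,"floor/mat z",np.percentile(P[fl][:,2],[10,50,90]))
    rim=reg&(abs(P[...,2]-.044)<.004)&(hsv[...,1]<60)
    p=P[rim];r=cv2.minAreaRect(p[:,:2].astype(np.float32));print("tray",len(p),np.median(p[:,2]),r)
    cork=reg&(hsv[...,0]>5)&(hsv[...,0]<20)&(hsv[...,1]>90)&(P[...,2]>.015)
    N,l,st,ce=cv2.connectedComponentsWithStats(cork.astype(np.uint8))
    for i in range(1,N):
        if st[i,4]>60:
            p=P[l==i];r=cv2.minAreaRect(p[:,:2].astype(np.float32));print("cork",st[i],r,p[:,2].max())
    # jig
    reg=(abs(P[...,0]-.58)<.13)&(abs(P[...,1]-.1)<.1)
    for z0,z1 in((.006,.018),(.074,.086),(.09,.1),(.13,.146)):
        m=reg&(P[...,2]>z0)&(P[...,2]<z1)
        if m.sum()<5: print(z0,m.sum());continue
        p=P[m];print("jig",z0,len(p),cv2.minAreaRect(p[:,:2].astype(np.float32)),np.median(p,0))
```

```text
top floor/mat z [-0.0025  0.0013  0.0177]
tray 718 0.04350436056732421 ((0.5686255097389221, -0.3307444453239441), (0.17092187702655792, 0.19052782654762268), 87.70150756835938)
cork [358 174  18  44 696] ((0.563022792339325, -0.32963690161705017), (0.042259108275175095, 0.11042310297489166), 85.87896728515625) 0.052625294756139196
cork [381 187  17  27 402] ((0.5532965064048767, -0.3881356120109558), (0.04700508713722229, 0.06469367444515228), 85.8515625) 0.05289176385183558
cork [339 188  11  25 252] ((0.5513352155685425, -0.2736758589744568), (0.026048941537737846, 0.06394071131944656), 88.71381378173828) 0.037979651709621365
jig 0.006 1511 ((0.5619168877601624, 0.1010834276676178), (0.22513453662395477, 0.19630593061447144), 1.9300885200500488) [0.5592 0.128  0.0112]
jig 0.074 161 ((0.5717782378196716, 0.1508987545967102), (0.12785537540912628, 0.0522971972823143), 8.5973482131958) [0.5182 0.1429 0.0792]
jig 0.09 327 ((0.5834881067276001, 0.15171554684638977), (0.11889175325632095, 0.028119001537561417), 11.469669342041016) [0.5722 0.1513 0.0951]
jig 0.13 103 ((0.6305233240127563
[... 625 characters left out ...]
] ((0.5536770224571228, -0.3804236352443695), (0.04832369089126587, 0.06488636881113052), 87.34870910644531) 0.05130942122841198
jig 0.006 1055 ((0.5648958086967468, 0.08464372903108597), (0.2054070681333542, 0.20399180054664612), 79.54378509521484) [0.5484 0.1228 0.0115]
jig 0.074 183 ((0.569818913936615, 0.1377771496772766), (0.049611397087574005, 0.13538911938667297), 82.39598083496094) [0.5467 0.1435 0.0795]
jig 0.09 255 ((0.5853910446166992, 0.1540461778640747), (0.12348365783691406, 0.025959180667996407), 6.931397438049316) [0.5754 0.1505 0.0952]
jig 0.13 71 ((0.632310688495636, 0.16084502637386322), (0.04193834960460663, 0.017092594876885414), 14.00666332244873) [0.6302 0.1599 0.1359]
```

Run:
```python
from h import *
np.set_printoptions(precision=4,suppress=True)
for n in("top","side"):
    c=load(n);P=cloud(c);hsv=cv2.cvtColor(c["pixels"],cv2.COLOR_RGB2HSV)
    reg=(P[...,0]>.45)&(P[...,0]<.68)&(P[...,1]>.085)&(P[...,1]<.22)&(P[...,2]<.2)
    # base plate
    m=(reg&(hsv[...,1]<90)&(P[...,2]>.005)).astype(np.uint8)
    N,l,st,ce=cv2.connectedComponentsWithStats(m)
    i=1+np.argmax(st[1:,4]);
    p=P[(l==i)&(P[...,2]<.02)];print(n,"base",len(p),np.median(p[:,2]),cv2.minAreaRect(p[:,:2].astype(np.float32)))
    # pca-like bar
    q=P[reg&(abs(P[...,2]-.0957)<.004)&(hsv[...,2]>150)&(P[...,0]<.615)]
    if len(q)>20:
        print("bar",len(q),cv2.minAreaRect(q[:,:2].astype(np.float32)),cv2.fitLine(q[:,:2].astype(np.float32),cv2.DIST_L2,0,.01,.01).ravel())
    q=P[reg&(abs(P[...,2]-.08)<.003)]
    for lo,hi in((.48,.54),(.56,.63)):
        w=q[(q[:,0]>lo)&(q[:,0]<hi)]
        if len(w)>5: print("cheek",len(w),cv2.minAreaRect(w[:,:2].astype(np.float32)),w.min(0),w.max(0))
    q=P[reg&(P[...,2]>.120)&(hsv[...,2]<110)];print("wing",len(q),cv2.minAreaRect(q[:,:2].astype(np.float32)),np.percentile(q[:,2],95))
```

```text
top base 1494 0.011454265179988932 ((0.5793856382369995, 0.15210646390914917), (0.18027779459953308, 0.10072702914476395), 9.18950080871582)
bar 293 ((0.569699764251709, 0.15202486515045166), (0.09154140949249268, 0.020383428782224655), 8.68149471282959) [0.9881 0.1535 0.5693 0.1515]
cheek 82 ((0.5225918889045715, 0.1434108018875122), (0.028349272906780243, 0.05143541842699051), 8.5973482131958) [0.5053 0.116  0.077 ] [0.5379 0.1672 0.0825]
cheek 47 ((0.5977659821510315, 0.1477910429239273), (0.05002467706799507, 0.051974453032016754), 57.51385498046875) [0.5624 0.1283 0.0773] [0.628  0.1798 0.0827]
wing 107 ((0.6306911706924438, 0.16054265201091766), (0.042269643396139145, 0.012109385803341866), 9.37204360961914) 0.13946557360157105
side base 971 0.011766605708047218 ((0.5789174437522888, 0.1532008796930313), (0.18110106885433197, 0.10474218428134918), 7.856409549713135)
bar 170 ((0.5692545771598816, 0.15295562148094177), (0.09126151353120804, 0.02163199707865715), 9.312095642089844) [0.9842 0.1768 0.5686 0.1522]
cheek 63 ((0.5233581066131592, 0.14610746502876282), (0.028799457475543022, 0.05032402276992798), 10.690902709960938) [0.5051 0.1199 0.077 ] [0.5394 0.1699 0.0829]
cheek 41 ((0.59553462266922, 0.14304421842098236), (0.06742934137582779, 0.021651405841112137), 17.091453552246094) [0.5601 0.1317 0.0772] [0.6289 0.1564 0.083 ]
wing 118 ((0.6300620436668396, 0.1614060252904892), (0.04188220202922821, 0.01731240376830101), 10.097332000732422) 0.1386596022655051
```

Calibrated targets:
- **Wing axis:** about (0.6306, 0.1611), top at 139 mm against 138 expected.
- **Jig:** yaw about 9.1°, with the seat at about (0.5536, 0.1488).
- **Float:** about (0.5535, -0.385), yaw about -2.3°.

First I turn the tool so the jaws lie across the wing.

Emit:
arm_command(rows=[{"delta_rot":[0,0,-0.136],"xyz":[0,0,0],"gripper":0.055},{"delta_rot":[0,0,-0.136],"xyz":[0,0,0],"gripper":0.055},{"delta_rot":[0,0,-0.136],"xyz":[0,0,0],"gripper":0.055},{"delta_rot":[0,0,-0.136],"xyz":[0,0,0],"gripper":0.055},{"delta_rot":[0,0,0],"xyz":[0,0,0],"gripper":0.055}], force=60)

```text
time: 0.6
tool_pos: [0.252, 0.6258, 0.2306]
tcp_rot: [2.035, 2.393, -0.002]
wrist_force: [0.5, -1.1, -0.0]
width: 0.644
```

```bash
cat >> h.py <<'E'
from scipy.spatial.transform import Rotation as Ro
def goto(x,y,z,yawdeg):
    s=bot.read_state();R=Ro.from_rotvec(s["tcp_rot"]).as_matrix()
    d=R.T@(np.array([x,y,z])-s["tool_pos"])
    c,sn=np.cos(np.radians(yawdeg)),np.sin(np.radians(yawdeg))
    Rt=np.array([[c,sn,0],[sn,-c,0],[0,0,-1.]])
    r=Ro.from_matrix(R.T@Rt).as_rotvec()
    print("t",round(s["time"],2),"pos",s["tool_pos"].round(4),"yaw",np.degrees(np.arctan2(R[1,0],R[0,0])).round(2),"F",s["wrist_force"].round(1),"w",round(s["width"]*85.4,1),"q6",s["q"][5].round(2))
    print("shift mm (tool)",(d*1000).round(1),"turn",r.round(4))
E
python3 -c "
from h import *
goto(.6306,.1611,.2,99.1)"
```

```text
t 0.6 pos [0.252  0.6258 0.2306] yaw 99.25 F [ 0.5 -1.1 -0. ] w 55.0 q6 -0.58
shift mm (tool) [-519.5  299.    30.9] turn [-0.0007  0.001   0.0027]
```

Emit:
arm_command(rows=[{"delta_rot":[0,0,0],"xyz":[-0.04,0.023,0],"gripper":0.055},{"delta_rot":[0,0,0],"xyz":[-0.04,0.023,0],"gripper":0.055},{"delta_rot":[0,0,0],"xyz":[-0.04,0.023,0],"gripper":0.055},{"delta_rot":[0,0,0],"xyz":[-0.04,0.023,0],"gripper":0.055},{"delta_rot":[0,0,0],"xyz":[-0.04,0.023,0],"gripper":0.055},{"delta_rot":[0,0,0],"xyz":[-0.04,0.023,0],"gripper":0.055},{"delta_rot":[0,0,0],"xyz":[-0.04,0.023,0],"gripper":0.055},{"delta_rot":[0,0,0],"xyz":[-0.04,0.023,0],"gripper":0.055},{"delta_rot":[0,0,0],"xyz":[-0.04,0.023,0],"gripper":0.055},{"delta_rot":[0,0,0],"xyz":[-0.04,0.023,0],"gripper":0.055},{"delta_rot":[0,0,0],"xyz":[-0.04,0.023,0],"gripper":0.055},{"delta_rot":[0,0,0],"xyz":[0,0,0],"gripper":0.055}])

```text
time: 1.8
tool_pos: [0.5755, 0.2278, 0.2309]
tcp_rot: [2.045, 2.382, -0.001]
wrist_force: [-0.1, 1.1, -0.2]
width: 0.643
```

```bash
python3 -c "
from h import *
goto(.6306,.1611,.11,99.1)"
```

```text
t 1.8 pos [0.5755 0.2278 0.2309] yaw 98.72 F [-0.1  1.1 -0.2] w 54.9 q6 -1.38
shift mm (tool) [-74.   44.3 121.1] turn [ 0.0009  0.0022 -0.0066]
```

Emit:
arm_command(rows=[{"delta_rot":[0,0,-0.006],"xyz":[-0.037,0.022,0],"gripper":0.055},{"delta_rot":[0,0,0],"xyz":[-0.037,0.022,0],"gripper":0.055},{"delta_rot":[0,0,0],"xyz":[0,0,0.03],"gripper":0.055},{"delta_rot":[0,0,0],"xyz":[0,0,0.03],"gripper":0.055},{"delta_rot":[0,0,0],"xyz":[0,0,0],"gripper":0.055},{"delta_rot":[0,0,0],"xyz":[0,0,0],"gripper":0.055}])

```text
time: 2.4
tool_pos: [0.627, 0.167, 0.1706]
tcp_rot: [-2.028, -2.397, 0.003]
wrist_force: [0.7, 0.8, 0.3]
width: 0.645
```

```bash
python3 -c "
from h import *
goto(.6306,.1611,.11,99.1)
c=snap('side',1);crop(c,160,60,280,210,5,'s1')"
```

```text
t 2.4 pos [0.627  0.167  0.1706] yaw 99.52 F [0.7 0.8 0.3] w 55.1 q6 -1.52
shift mm (tool) [-6.5  2.8 60.5] turn [-0.0025 -0.      0.0073]
```

View pics/s1.png

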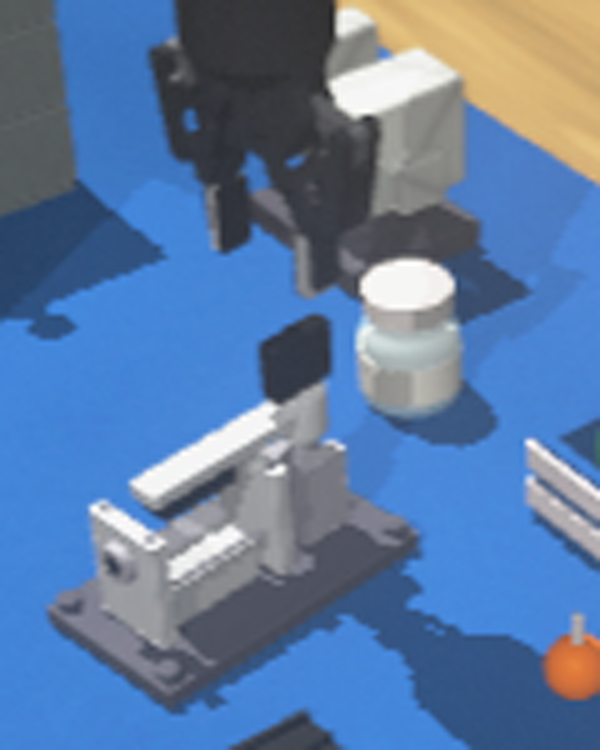

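The open fingers stand above and straddle the wing (wing at 295,355 in the crop). I'll correct the last 7 mm and descend.

Emit:
arm_command(rows=[{"delta_rot":[0,0,0.007],"xyz":[-0.0065,0.003,0],"gripper":0.055},{"delta_rot":[0,0,0],"xyz":[0,0,0.02],"gripper":0.055},{"delta_rot":[0,0,0],"xyz":[0,0,0.02],"gripper":0.055},{"delta_rot":[0,0,0],"xyz":[0,0,0.02],"gripper":0.055},{"delta_rot":[0,0,0],"xyz":[0,0,0],"gripper":0.055},{"delta_rot":[0,0,0],"xyz":[0,0,0],"gripper":0.0},{"delta_rot":[0,0,0],"xyz":[0,0,0],"gripper":0.0},{"delta_rot":[0,0,0],"xyz":[0,0,0],"gripper":0.0},{"delta_rot":[0,0,0],"xyz":[0,0,0],"gripper":0.0},{"delta_rot":[0,0,0],"xyz":[0,0,0],"gripper":0.0}], force=60)

```text
time: 3.45
tool_pos: [0.6334, 0.1617, 0.1137]
tcp_rot: [2.036, 2.391, 0.006]
wrist_force: [-0.7, 3.1, 6.3]
width: 0.153
```

```bash
python3 -c "
from h import *
goto(.6306,.1611,.11,99.1)
c=snap('side',2);crop(c,160,60,280,210,5,'s2')"
```

```text
t 3.45 pos [0.6334 0.1617 0.1137] yaw 99.18 F [-0.7  3.1  6.3] w 13.1 q6 -1.52
shift mm (tool) [-0.2 -2.9  3.7] turn [ 0.0038 -0.0012  0.0013]
```

View pics/s2.png

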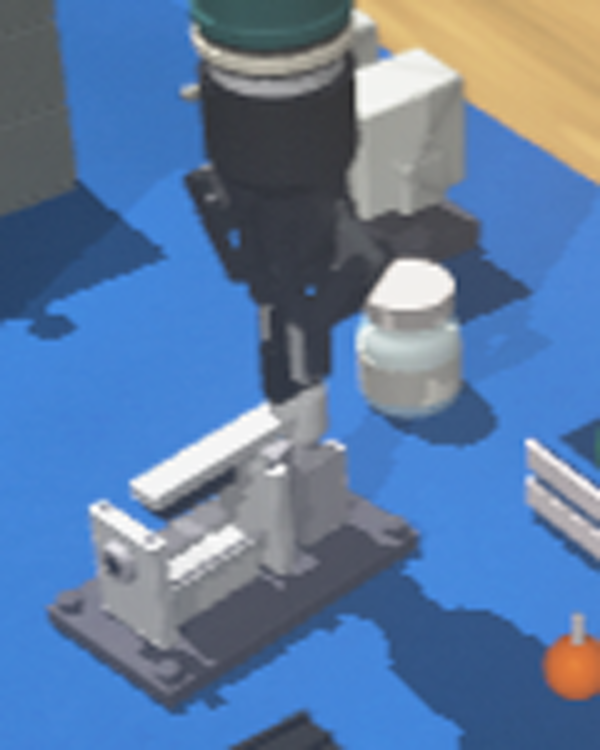

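Emit:
arm_command(rows=[{"delta_rot":[0,0,0],"xyz":[0,0,-0.002],"gripper":0.03},{"delta_rot":[0,0,0],"xyz":[0,0,0],"gripper":0.03},{"delta_rot":[0,0,0],"xyz":[0,-0.0025,0],"gripper":0.03},{"delta_rot":[0,0,0],"xyz":[0,0,0],"gripper":0.03},{"delta_rot":[0,0,0],"xyz":[0,0,0],"gripper":0.0},{"delta_rot":[0,0,0],"xyz":[0,0,0],"gripper":0.0},{"delta_rot":[0,0,0],"xyz":[0,0,0],"gripper":0.0},{"delta_rot":[0,0,0],"xyz":[0,0,0],"gripper":0.0}], force=70)

```text
time: 4.3
tool_pos: [0.6292, 0.1609, 0.1132]
tcp_rot: [-2.036, -2.391, -0.0]
wrist_force: [-1.4, 3.2, 0.0]
width: 0.148
```

```bash
python3 -c "
from h import *
goto(.6306,.1611,.11,99.1)"
```

```text
t 4.3 pos [0.6292 0.1609 0.1132] yaw 99.18 F [-1.4  3.2  0. ] w 12.6 q6 -1.52
shift mm (tool) [-0.1  1.4  3.2] turn [-0.0006 -0.0008  0.0015]
```

Emit:
arm_command(rows=[{"delta_rot":[0,0,0],"xyz":[0,0,-0.008],"gripper":0.0},{"delta_rot":[0,0,0],"xyz":[0,0,-0.008],"gripper":0.0},{"delta_rot":[0,0,0],"xyz":[0,0,-0.009],"gripper":0.0},{"delta_rot":[0,0,0],"xyz":[0,0,0],"gripper":0.0},{"delta_rot":[0,0,0],"xyz":[0,0,0],"gripper":0.0}])

```text
time: 4.8
tool_pos: [0.6289, 0.1607, 0.1366]
tcp_rot: [-2.036, -2.391, 0.001]
wrist_force: [2.2, 4.6, -10.1]
width: 0.144
```

```bash
python3 -c "
from h import *
goto(.6306,.1611,.138,99.1)
c=snap('side',3);crop(c,160,60,280,210,5,'s3')"
```

```text
t 4.8 pos [0.6289 0.1607 0.1366] yaw 99.18 F [  2.2   4.6 -10.1] w 12.3 q6 -1.52
shift mm (tool) [ 0.1  1.8 -1.4] turn [-0.0014 -0.0007  0.0014]
```

View pics/s3.png

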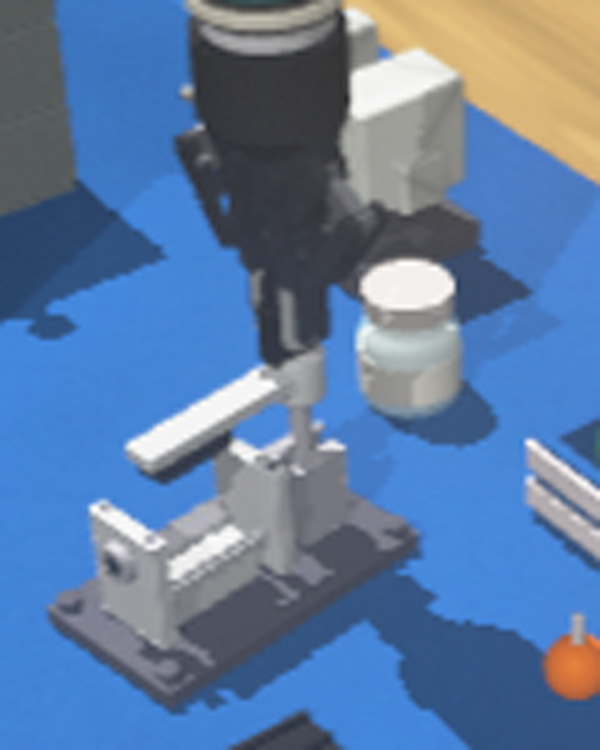

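The bar has risen about 23 mm (pole visible at 305,425) and the force reads -10 N, as expected. Now I turn it clockwise.

Emit:
arm_command(rows=[{"delta_rot":[0,0,0.06],"xyz":[0,0,0],"gripper":0.0},{"delta_rot":[0,0,0.11],"xyz":[0,0,0],"gripper":0.0},{"delta_rot":[0,0,0.11],"xyz":[0,0,0],"gripper":0.0},{"delta_rot":[0,0,0.11],"xyz":[0,0,0],"gripper":0.0},{"delta_rot":[0,0,0],"xyz":[0,0,0],"gripper":0.0}])

```text
time: 5.35
tool_pos: [0.6289, 0.1619, 0.1365]
tcp_rot: [-2.462, -1.947, -0.001]
wrist_force: [1.6, 7.7, -9.4]
width: 0.148
```

```bash
python3 -c "
from h import *
goto(.6306,.1611,.138,19.1)"
```

```text
t 5.35 pos [0.6289 0.1619 0.1365] yaw 76.68 F [ 1.6  7.7 -9.4] w 12.6 q6 -1.13
shift mm (tool) [-0.4  1.9 -1.5] turn [-2.900e-03 -9.000e-04  1.005e+00]
```

Emit:
arm_command(rows=[{"delta_rot":[0,0,0.12],"xyz":[0,0,0],"gripper":0.0},{"delta_rot":[0,0,0.12],"xyz":[0,0,0],"gripper":0.0},{"delta_rot":[0,0,0.12],"xyz":[0,0,0],"gripper":0.0},{"delta_rot":[0,0,0.12],"xyz":[0,0,0],"gripper":0.0},{"delta_rot":[0,0,0.12],"xyz":[0,0,0],"gripper":0.0},{"delta_rot":[0,0,0.12],"xyz":[0,0,0],"gripper":0.0},{"delta_rot":[0,0,0.12],"xyz":[0,0,0],"gripper":0.0},{"delta_rot":[0,0,0.12],"xyz":[0,0,0],"gripper":0.0},{"delta_rot":[0,0,0.06],"xyz":[0,0,0],"gripper":0.0},{"delta_rot":[0,0,0],"xyz":[0,0,0],"gripper":0.0}])

```text
time: 6.35
tool_pos: [0.6309, 0.1643, 0.1377]
tcp_rot: [-3.096, -0.498, -0.007]
wrist_force: [5.4, 15.9, -10.2]
width: 0.149
```

```bash
python3 -c "
from h import *
goto(.6306,.1611,.138,19.1)
c=snap('side',4);crop(c,160,60,280,210,5,'s4')"
```

```text
t 6.35 pos [0.6309 0.1643 0.1377] yaw 18.29 F [  5.4  15.9 -10.2] w 12.8 q6 -0.11
shift mm (tool) [-1.3  2.9 -0.3] turn [-0.0051 -0.0054 -0.0141]
```

View pics/s4.png

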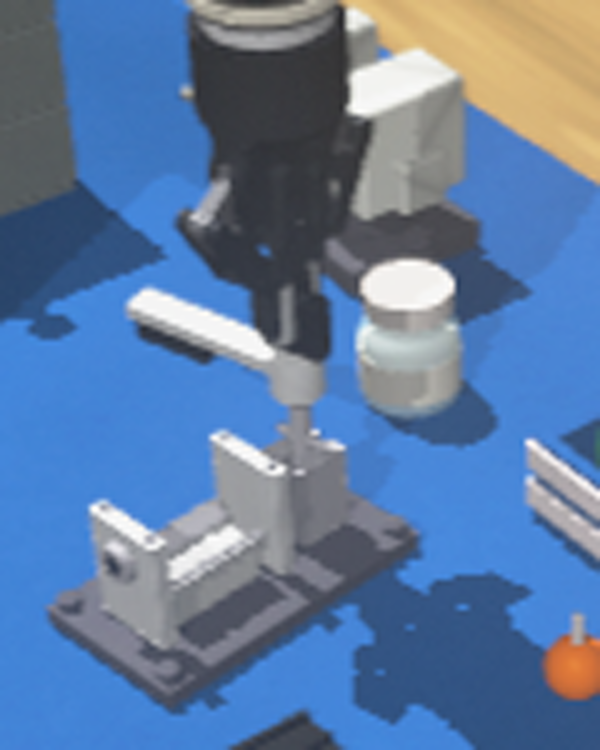

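The bar is aside: turned about 1.41 rad and pointing left in the crop, at (150,310). I'll lower it onto the collar, release and rise.

Emit:
arm_command(rows=[{"delta_rot":[0,0,0],"xyz":[0,0.001,0.004],"gripper":0.0},{"delta_rot":[0,0,0],"xyz":[0,0,0],"gripper":0.0},{"delta_rot":[0,0,0],"xyz":[0,0,0],"gripper":0.03},{"delta_rot":[0,0,0],"xyz":[0,0,0],"gripper":0.05},{"delta_rot":[0,0,0],"xyz":[0,0,0],"gripper":0.05},{"delta_rot":[0,0,0],"xyz":[0,0,-0.02],"gripper":0.05},{"delta_rot":[0,0,0],"xyz":[0,0,-0.04],"gripper":0.05},{"delta_rot":[0,0,0],"xyz":[0,0,-0.04],"gripper":0.0854},{"delta_rot":[0,0,0],"xyz":[0,0,0],"gripper":0.0854}])

```text
time: 7.3
tool_pos: [0.6342, 0.1593, 0.243]
tcp_rot: [3.101, 0.501, 0.021]
wrist_force: [1.3, 0.4, 0.8]
width: 0.903
```

```bash
python3 -c "
from h import *
goto(.5535,-.385,.2,-2.3)"
```

```text
t 7.3 pos [0.6342 0.1593 0.243 ] yaw 18.35 F [1.3 0.4 0.8] w 77.2 q6 -0.11
shift mm (tool) [-248.5  491.1   40.9] turn [ 0.     -0.0135  0.3604]
```

Emit:
arm_command(rows=[{"delta_rot":[0,-0.006,0.12],"xyz":[0,0,0],"gripper":0.0854},{"delta_rot":[0,-0.006,0.12],"xyz":[0,0,0],"gripper":0.0854},{"delta_rot":[0,0,0.12],"xyz":[0,0,0],"gripper":0.0854},{"delta_rot":[0,0,0],"xyz":[0,0,0],"gripper":0.0854}])

```text
time: 7.7
tool_pos: [0.6298, 0.1585, 0.2341]
tcp_rot: [3.137, -0.063, -0.019]
wrist_force: [0.7, 0.1, -0.1]
width: 0.998
```

```bash
python3 -c "
from h import *
goto(.5535,-.385,.2,-2.3)
c=snap('top',5);P=cloud(c)
# jig refinement: bar aside
s=snap('side',5)
for c in (c,s):
    P=cloud(c);q=P[(abs(P[...,2]-.08)<.003)&(P[...,0]>.48)&(P[...,0]<.63)&(P[...,1]>.1)&(P[...,1]<.19)]
    e=np.array([np.cos(np.radians(9.1)),np.sin(np.radians(9.1))]);n=np.array([-e[1],e[0]])
    a=(q[:,:2]-[.5536,.1488])@e;b=(q[:,:2]-[.5536,.1488])@n
    print(len(q),np.histogram(a,np.arange(-.08,.08,.004)))
    for k in (a<-.03)&(a>-.05),(a>.03)&(a<.05): print(b[k].min(),b[k].max(),a[k].min(),a[k].max(), np.polyfit(b[k],a[k],1))
crop(snap('top',6),140,90,240,240,5,'t6')
"
```

```text
t 7.7 pos [0.6298 0.1585 0.2341] yaw -2.29 F [ 0.7  0.1 -0.1] w 85.2 q6 0.25
shift mm (tool) [-54.1 546.   36.7] turn [0.0037 0.0118 0.0002]
128 (array([ 0,  0,  0,  0,  0,  0,  0,  0, 13, 32, 26,  4,  0,  0,  0,  0,  0,
        0,  0,  0,  0,  0,  0,  0,  0,  0,  0,  0,  0, 19, 22, 12,  0,  0,
        0,  0,  0,  0,  0]), array([-8.0000000e-02, -7.6000000e-02, -7.2000000e-02, -6.8000000e-02,
       -6.4000000e-02, -6.0000000e-02, -5.6000000e-02, -5.2000000e-02,
       -4.8000000e-02, -4.4000000e-02, -4.0000000e-02, -3.6000000e-02,
       -3.2000000e-02, -2.8000000e-02, -2.4000000e-02, -2.0000000e-02,
       -1.6000000e-02, -1.2000000e-02, -8.0000000e-03, -4.0000000e-03,
        6.9388939e-17,  4.0000000e-03,  8.0000000e-03,  1.2000000e-02,
        1.6000000e-02,  2.0000000e-02,  2.4000000e-02,  2.8000000e-02,
        3.2000000e-02,  3.6000000e-02,  4.0000000e-02,  4.4000000e-02,
        4.8000000e-02,  5.2000000e-02,  5.6000000e-02,  6.0000000e-02,
        6.4000000e-02,  6.8000000e-02,  7.2000000e-02,  7.6000000e-02]))
-0.026313047566902163 0.02545856184346827 -0.04587738268762497 
[... 567 characters left out ...]
0e-02, -2.8000000e-02, -2.4000000e-02, -2.0000000e-02,
       -1.6000000e-02, -1.2000000e-02, -8.0000000e-03, -4.0000000e-03,
        6.9388939e-17,  4.0000000e-03,  8.0000000e-03,  1.2000000e-02,
        1.6000000e-02,  2.0000000e-02,  2.4000000e-02,  2.8000000e-02,
        3.2000000e-02,  3.6000000e-02,  4.0000000e-02,  4.4000000e-02,
        4.8000000e-02,  5.2000000e-02,  5.6000000e-02,  6.0000000e-02,
        6.4000000e-02,  6.8000000e-02,  7.2000000e-02,  7.6000000e-02]))
-0.025130884007396485 0.026620429278661227 -0.04562208697683301 -0.03324492909614757 [ 0.03442983 -0.03963196]
-0.024568340271977667 0.026032328006918116 0.03550496346292031 0.04871504857770515 [0.02113642 0.04172104]
```

View pics/t6.png

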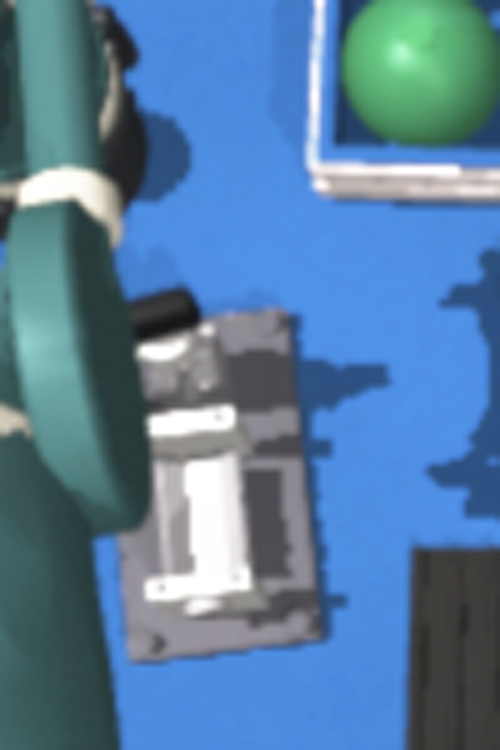

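Both cheeks are visible now. The seat refines to (0.5543, 0.149), yaw about 8.6°. I'll move over the float.

Emit:
arm_command(rows=[{"delta_rot":[0.003,0.012,0],"xyz":[-0.004,0.03,0],"gripper":0.0854},{"delta_rot":[0,0,0],"xyz":[-0.005,0.047,0],"gripper":0.0854},{"delta_rot":[0,0,0],"xyz":[-0.005,0.047,0],"gripper":0.0854},{"delta_rot":[0,0,0],"xyz":[-0.005,0.047,0],"gripper":0.0854},{"delta_rot":[0,0,0],"xyz":[-0.005,0.047,0],"gripper":0.0854},{"delta_rot":[0,0,0],"xyz":[-0.005,0.047,0],"gripper":0.0854},{"delta_rot":[0,0,0],"xyz":[-0.005,0.047,0],"gripper":0.0854},{"delta_rot":[0,0,0],"xyz":[-0.005,0.047,0],"gripper":0.0854},{"delta_rot":[0,0,0],"xyz":[-0.005,0.047,0],"gripper":0.0854},{"delta_rot":[0,0,0],"xyz":[-0.005,0.047,0],"gripper":0.0854},{"delta_rot":[0,0,0],"xyz":[-0.005,0.047,0],"gripper":0.0854},{"delta_rot":[0,0,0],"xyz":[0,0,0],"gripper":0.0854}])

```text
time: 9.05
tool_pos: [0.5548, -0.3441, 0.2342]
tcp_rot: [3.138, -0.067, 0.0]
wrist_force: [0.3, 0.6, -0.2]
width: 1.002
```

```bash
python3 -c "
from h import *
goto(.5535,-.385,.1,-2.3)"
```

```text
t 9.05 pos [ 0.5548 -0.3441  0.2342] yaw -2.45 F [ 0.3  0.6 -0.2] w 85.6 q6 -0.55
shift mm (tool) [  0.5  40.6 134.3] turn [ 0.0028 -0.0001 -0.0026]
```

Emit:
arm_command(rows=[{"delta_rot":[0.003,0,-0.003],"xyz":[0.0005,0.04,0],"gripper":0.0854},{"delta_rot":[0,0,0],"xyz":[0,0,0.04],"gripper":0.0854},{"delta_rot":[0,0,0],"xyz":[0,0,0.04],"gripper":0.0854},{"delta_rot":[0,0,0],"xyz":[0,0,0.04],"gripper":0.0854},{"delta_rot":[0,0,0],"xyz":[0,0,0],"gripper":0.0854},{"delta_rot":[0,0,0],"xyz":[0,0,0],"gripper":0.0854}])

```text
time: 9.65
tool_pos: [0.555, -0.3768, 0.1138]
tcp_rot: [-3.137, 0.055, 0.002]
wrist_force: [0.9, -0.1, 0.7]
width: 1.001
```

```bash
python3 -c "
from h import *
goto(.5535,-.385,.010,-2.3)
c=snap('side',7);crop(c,250,160,400,350,4,'s7')
m=load('top',0);P=cloud(m);hsv=cv2.cvtColor(m['pixels'],cv2.COLOR_RGB2HSV)
for n in('top','side'):
    m=load(n,0);P=cloud(m);hsv=cv2.cvtColor(m['pixels'],cv2.COLOR_RGB2HSV)
    k=((hsv[...,2]<80)&(abs(P[...,0]-.5)<.12)&(abs(P[...,1]+.02)<.1)&(hsv[...,1]<110)).astype(np.uint8)
    N,l,st,ce=cv2.connectedComponentsWithStats(k);i=1+np.argmax(st[1:,4]);p=P[l==i];ys,xs=np.nonzero(l==i)
    q=plane(m,np.c_[xs,ys],.005)
    print(n,st[i],np.median(p[:,2]),cv2.minAreaRect(p[:,:2].astype(np.float32)),cv2.minAreaRect(q[:,:2].astype(np.float32)))
"
```

```text
t 9.65 pos [ 0.555  -0.3768  0.1138] yaw -1.99 F [ 0.9 -0.1  0.7] w 85.5 q6 -0.6
shift mm (tool) [ -1.1   8.7 103.8] turn [-0.0046  0.0016  0.0054]
top [ 222  200   56   56 3110] 0.003351795139911906 ((0.47689083218574524, -0.029849417507648468), (0.14495348930358887, 0.14459870755672455), 1.6008049249649048) ((0.4765564799308777, -0.029945962131023407), (0.14365103840827942, 0.14417462050914764), 1.54416024684906)
side [185 216  51  29 131] 0.0044382454743424615 ((0.47596868872642517, -0.01665632613003254), (0.1425437480211258, 0.011595682241022587), 1.129473090171814) ((0.4755312204360962, -0.017332347109913826), (0.14215075969696045, 0.012109770439565182), 0.5981125831604004)
```

View pics/s7.png

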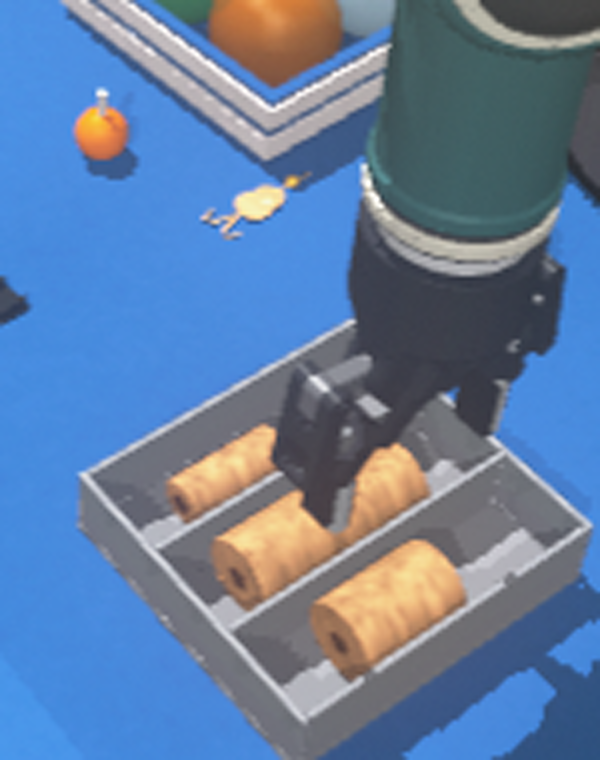

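The open jaws are above the lanes, with the float at (390,605) in the crop. The TCP still needs 9 mm in tool y before descending.

Emit:
arm_command(rows=[{"delta_rot":[-0.004,0.001,0.005],"xyz":[-0.001,0.0085,0],"gripper":0.0854},{"delta_rot":[0,0,0],"xyz":[0,0,0.02],"gripper":0.0854},{"delta_rot":[0,0,0],"xyz":[0,0,0.02],"gripper":0.0854},{"delta_rot":[0,0,0],"xyz":[0,0,0.01],"gripper":0.0854},{"delta_rot":[0,0,0],"xyz":[0,0,0],"gripper":0.0854}])

```text
time: 10.2
tool_pos: [0.5539, -0.3864, 0.0642]
tcp_rot: [3.14, -0.065, 0.001]
wrist_force: [0.2, 1.1, -0.1]
width: 1.001
```

```bash
python3 -c "
from h import *
goto(.5535,-.385,.010,-2.3)
c=snap('side',8);crop(c,250,160,400,350,4,'s8')
"
```

```text
t 10.2 pos [ 0.5539 -0.3864  0.0642] yaw -2.36 F [ 0.2  1.1 -0.1] w 85.5 q6 -0.6
shift mm (tool) [-0.5 -1.4 54.2] turn [ 0.0007 -0.0009 -0.001 ]
```

View pics/s8.png

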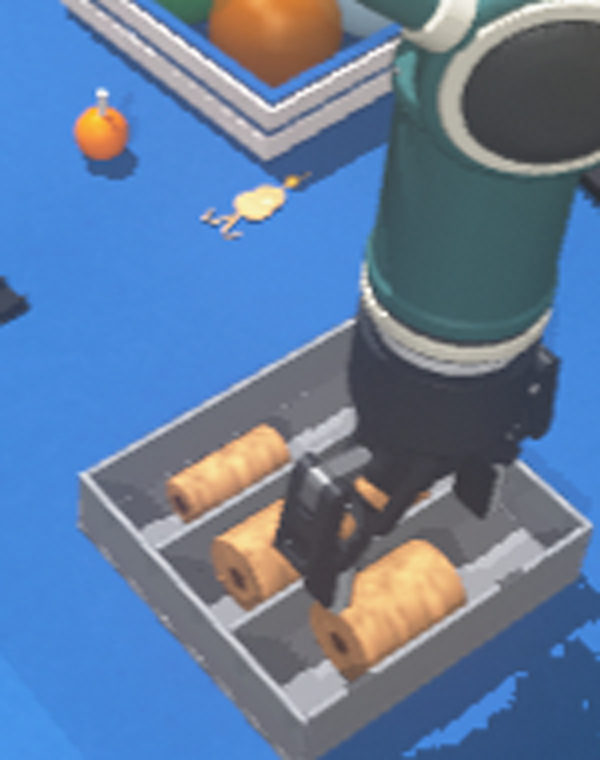

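Emit:
arm_command(rows=[{"delta_rot":[0,0,0],"xyz":[-0.0005,-0.0012,0.01],"gripper":0.0854},{"delta_rot":[0,0,0],"xyz":[0,0,0.015],"gripper":0.0854},{"delta_rot":[0,0,0],"xyz":[0,0,0.01],"gripper":0.0854},{"delta_rot":[0,0,0],"xyz":[0,0,0],"gripper":0.0854}])

```text
time: 10.65
tool_pos: [0.552, -0.3837, 0.0263]
tcp_rot: [-3.139, 0.064, 0.004]
wrist_force: [-0.2, -0.4, 0.2]
width: 1.002
```

```bash
python3 -c "
from h import *
goto(.5535,-.385,.010,-2.3)
"
```

```text
t 10.65 pos [ 0.552  -0.3837  0.0263] yaw -2.35 F [-0.2 -0.4  0.2] w 85.6 q6 -0.6
shift mm (tool) [ 1.6  1.3 16.3] turn [-0.0019  0.0027 -0.0008]
```

Emit:
arm_command(rows=[{"delta_rot":[0,0,0],"xyz":[0.0015,0.001,0.007],"gripper":0.0854},{"delta_rot":[0,0,0],"xyz":[0,0,0.006],"gripper":0.0854},{"delta_rot":[0,0,0],"xyz":[0,0,0],"gripper":0.0854},{"delta_rot":[0,0,0],"xyz":[0,0,0],"gripper":0.05},{"delta_rot":[0,0,0],"xyz":[0,0,0],"gripper":0.05},{"delta_rot":[0,0,0],"xyz":[0,0,0],"gripper":0.05},{"delta_rot":[0,0,0],"xyz":[0,0,0],"gripper":0.05}], force=30)

```text
time: 11.35
tool_pos: [0.5555, -0.3863, 0.0168]
tcp_rot: [3.14, -0.064, 0.003]
wrist_force: [-0.4, -0.4, 1.0]
width: 0.742
```

```bash
python3 -c "
from h import *
goto(.5535,-.385,.16,-2.3)
c=snap('side',9);crop(c,250,160,400,350,4,'s9')
"
```

```text
t 11.35 pos [ 0.5555 -0.3863  0.0168] yaw -2.35 F [-0.4 -0.4  1. ] w 63.4 q6 -0.6
shift mm (tool) [  -1.8   -1.1 -143.3] turn [ 0.0013 -0.002  -0.0009]
```

View pics/s9.png

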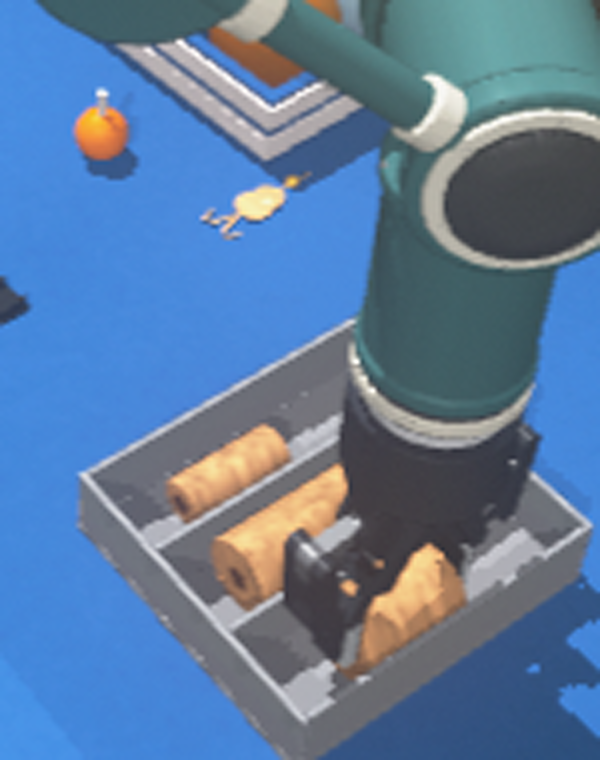

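Float gripped at 63.4 mm. I'll lift it while refining the mat's rib positions from the earlier images.

Emit:
arm_command(rows=[{"delta_rot":[0,0,0],"xyz":[0,0,-0.01],"gripper":0.05},{"delta_rot":[0,0,0],"xyz":[0,0,-0.025],"gripper":0.05},{"delta_rot":[0,0,0],"xyz":[0,0,-0.04],"gripper":0.05},{"delta_rot":[0,0,0],"xyz":[0,0,-0.04],"gripper":0.05},{"delta_rot":[0,0,0],"xyz":[0,0,-0.02],"gripper":0.05},{"delta_rot":[0,0,0],"xyz":[0,0,0],"gripper":0.05}])

```text
time: 12.0
tool_pos: [0.5577, -0.388, 0.1573]
tcp_rot: [3.134, -0.064, 0.014]
wrist_force: [0.4, -0.5, -0.9]
width: 0.744
```

```bash
python3 -c "
from h import *
goto(.4765,-.03,.16,1.5)
c=snap('side',10);crop(c,250,100,420,350,3,'s10')
m=load('top',0)
crop(m,215,193,285,263,8,'mat')
g=cv2.cvtColor(m['pixels'],cv2.COLOR_RGB2GRAY).astype(np.float32)
e=np.array([np.cos(.027),np.sin(.027)]);n=np.array([-e[1],e[0]])
ys=np.arange(-.09,.0901,.002);pr=[]
for y in ys:
    pts=[np.r_[np.array([.4765,-.03])+e*x+n*y,.007] for x in np.arange(-.06,.061,.003)]
    uv=proj(m,pts).astype(np.float32).reshape(-1,1,2);pr.append(cv2.remap(g,uv[...,0],uv[...,1],1).mean())
print(list(zip((ys*1000).round().astype(int),np.round(pr).astype(int))))
"
```

```text
t 12.0 pos [ 0.5577 -0.388   0.1573] yaw -2.35 F [ 0.4 -0.5 -0.9] w 63.5 q6 -0.6
shift mm (tool) [ -95.8 -354.3   -5.8] turn [ 0.0066 -0.009  -0.0672]
[(np.int64(-90), np.int64(120)), (np.int64(-88), np.int64(120)), (np.int64(-86), np.int64(120)), (np.int64(-84), np.int64(120)), (np.int64(-82), np.int64(120)), (np.int64(-80), np.int64(118)), (np.int64(-78), np.int64(107)), (np.int64(-76), np.int64(86)), (np.int64(-74), np.int64(61)), (np.int64(-72), np.int64(53)), (np.int64(-70), np.int64(53)), (np.int64(-68), np.int64(54)), (np.int64(-66), np.int64(54)), (np.int64(-64), np.int64(56)), (np.int64(-62), np.int64(56)), (np.int64(-60), np.int64(57)), (np.int64(-58), np.int64(56)), (np.int64(-56), np.int64(54)), (np.int64(-54), np.int64(51)), (np.int64(-52), np.int64(51)), (np.int64(-50), np.int64(53)), (np.int64(-48), np.int64(53)), (np.int64(-46), np.int64(54)), (np.int64(-44), np.int64(55)), (np.int64(-42), np.int64(56)), (np.int64(-40), np.int64(56)), (np.int64(-38), np.int64(56)), (np.int64(-36), np.int64(51)), (np.int64(-34), np.int64(49)), (np.int64(-32), np.int64(50)), (np.int64(-
[... 1132 characters left out ...]
), (np.int64(46), np.int64(48)), (np.int64(48), np.int64(50)), (np.int64(50), np.int64(53)), (np.int64(52), np.int64(54)), (np.int64(54), np.int64(55)), (np.int64(56), np.int64(56)), (np.int64(58), np.int64(56)), (np.int64(60), np.int64(56)), (np.int64(62), np.int64(55)), (np.int64(64), np.int64(51)), (np.int64(66), np.int64(48)), (np.int64(68), np.int64(50)), (np.int64(70), np.int64(55)), (np.int64(72), np.int64(64)), (np.int64(74), np.int64(85)), (np.int64(76), np.int64(105)), (np.int64(78), np.int64(115)), (np.int64(80), np.int64(119)), (np.int64(82), np.int64(119)), (np.int64(84), np.int64(119)), (np.int64(86), np.int64(119)), (np.int64(88), np.int64(119)), (np.int64(90), np.int64(119))]
```

View pics/s10.png

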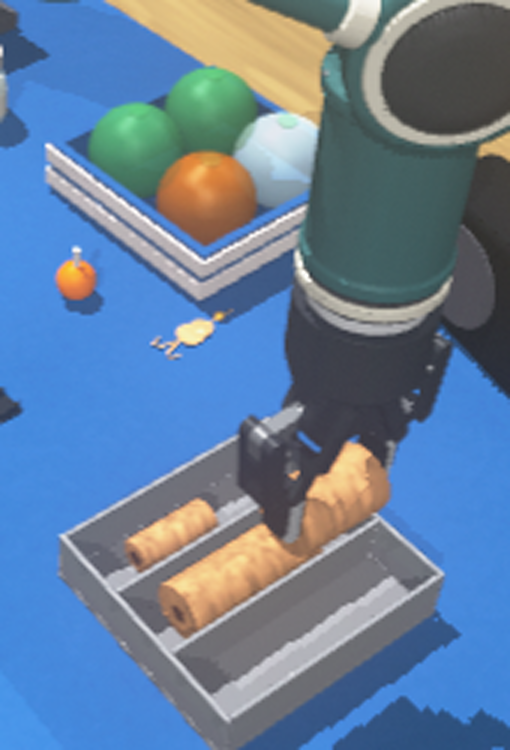

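View pics/mat.png

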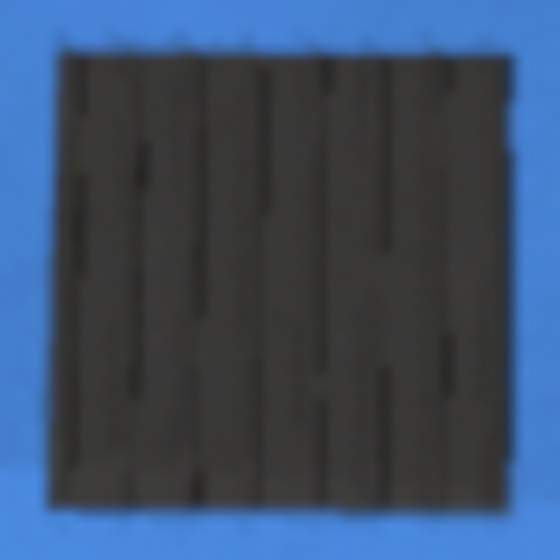

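The float is held level between the jaws and clear of the tray. The mat centre is about (0.4765, -0.031). Moving there.

Emit:
arm_command(rows=[{"delta_rot":[0.006,-0.009,-0.067],"xyz":[-0.011,-0.03,0],"gripper":0.05},{"delta_rot":[0,0,0],"xyz":[-0.0085,-0.044,0],"gripper":0.05},{"delta_rot":[0,0,0],"xyz":[-0.0085,-0.044,0],"gripper":0.05},{"delta_rot":[0,0,0],"xyz":[-0.0085,-0.044,0],"gripper":0.05},{"delta_rot":[0,0,0],"xyz":[-0.0085,-0.044,0],"gripper":0.05},{"delta_rot":[0,0,0],"xyz":[-0.0085,-0.044,0],"gripper":0.05},{"delta_rot":[0,0,0],"xyz":[-0.0085,-0.044,0],"gripper":0.05},{"delta_rot":[0,0,0],"xyz":[-0.0085,-0.044,0],"gripper":0.05},{"delta_rot":[0,0,0],"xyz":[0,0,0.02],"gripper":0.05},{"delta_rot":[0,0,0],"xyz":[0,0,0],"gripper":0.05}])

```text
time: 13.05
tool_pos: [0.4736, -0.0473, 0.1291]
tcp_rot: [-3.135, -0.045, 0.025]
wrist_force: [-1.4, -0.5, -1.0]
width: 0.739
```

```bash
python3 -c "
from h import *
goto(.4765,-.031,.022,1.5)
"
```

```text
t 13.05 pos [ 0.4736 -0.0473  0.1291] yaw 1.66 F [-1.4 -0.5 -1. ] w 63.1 q6 -0.19
shift mm (tool) [  5.1 -15.4 107.1] turn [-0.0067  0.0158  0.0027]
```

Emit:
arm_command(rows=[{"delta_rot":[-0.006,0.012,0],"xyz":[0.004,-0.0155,0.01],"gripper":0.05},{"delta_rot":[0,0,0],"xyz":[0,0,0.03],"gripper":0.05},{"delta_rot":[0,0,0],"xyz":[0,0,0.03],"gripper":0.05},{"delta_rot":[0,0,0],"xyz":[0,0,0],"gripper":0.05},{"delta_rot":[0,0,0],"xyz":[0,0,0],"gripper":0.05}])

```text
time: 13.55
tool_pos: [0.4804, -0.034, 0.0626]
tcp_rot: [3.141, 0.039, 0.002]
wrist_force: [1.2, -0.2, 0.2]
width: 0.743
```

```bash
python3 -c "
from h import *
goto(.4765,-.031,.02,1.5)
c=snap('side',11);crop(c,140,130,300,290,4,'s11')
"
```

```text
t 13.55 pos [ 0.4804 -0.034   0.0626] yaw 1.43 F [ 1.2 -0.2  0.2] w 63.4 q6 -0.15
shift mm (tool) [-3.8 -3.2 42.6] turn [ 0.0002 -0.0011 -0.0013]
```

View pics/s11.png

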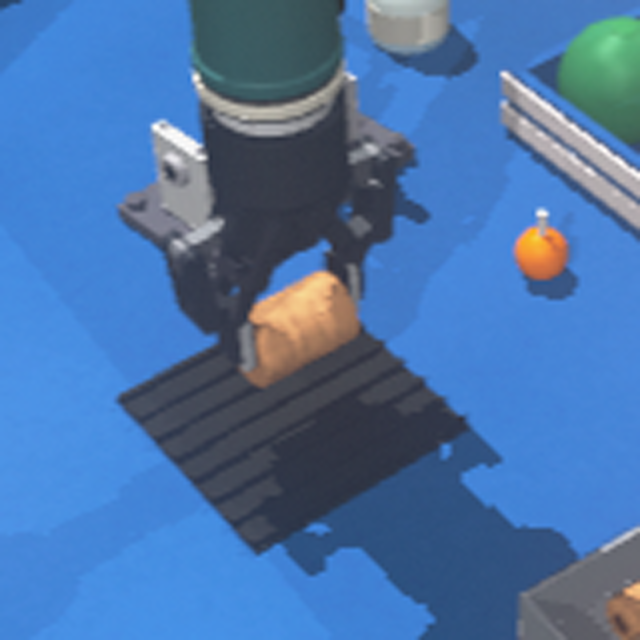

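Emit:
arm_command(rows=[{"delta_rot":[0,0,0],"xyz":[-0.003,-0.003,0.015],"gripper":0.05},{"delta_rot":[0,0,0],"xyz":[0,0,0.012],"gripper":0.05},{"delta_rot":[0,0,0],"xyz":[0,0,0.008],"gripper":0.05},{"delta_rot":[0,0,0],"xyz":[0,0,0],"gripper":0.05},{"delta_rot":[0,0,0],"xyz":[0,0,0.003],"gripper":0.05},{"delta_rot":[0,0,0],"xyz":[0,0,0],"gripper":0.05}])

```text
time: 14.2
tool_pos: [0.4788, -0.0307, 0.0255]
tcp_rot: [3.141, 0.041, 0.008]
wrist_force: [-0.4, 0.8, -0.1]
width: 0.739
```

```bash
python3 -c "
from h import *
goto(.4765,-.031,.02,1.5)
"
```

```text
t 14.2 pos [ 0.4788 -0.0307  0.0255] yaw 1.48 F [-0.4  0.8 -0.1] w 63.1 q6 -0.14
shift mm (tool) [-2.4  0.2  5.5] turn [ 0.0007 -0.0048 -0.0003]
```

Emit:
arm_command(rows=[{"delta_rot":[0,0,0],"xyz":[0,0,0.003],"gripper":0.05},{"delta_rot":[0,0,0],"xyz":[0,0,0.002],"gripper":0.05},{"delta_rot":[0,0,0],"xyz":[0,0,0.0015],"gripper":0.05},{"delta_rot":[0,0,0],"xyz":[0,0,0],"gripper":0.05}])

```text
time: 14.6
tool_pos: [0.4783, -0.0306, 0.0186]
tcp_rot: [3.141, 0.041, 0.006]
wrist_force: [-0.3, 0.6, -0.7]
width: 0.746
```

```bash
python3 -c "
from h import *
goto(.4765,-.031,.02,1.5)
"
```

```text
t 14.6 pos [ 0.4783 -0.0306  0.0186] yaw 1.49 F [-0.3  0.6 -0.7] w 63.7 q6 -0.14
shift mm (tool) [-1.9  0.4 -1.4] turn [ 0.0006 -0.004  -0.0002]
```

Emit:
arm_command(rows=[{"delta_rot":[0,0,0],"xyz":[0,0,0.0015],"gripper":0.05},{"delta_rot":[0,0,0],"xyz":[0,0,0],"gripper":0.05}])

```text
time: 14.8
tool_pos: [0.4787, -0.0305, 0.0181]
tcp_rot: [3.141, 0.041, 0.006]
wrist_force: [-2.0, 0.7, 6.3]
width: 0.744
```

```bash
python3 -c "
from h import *
goto(.4765,-.031,.02,1.5)
c=snap('side',12);crop(c,140,130,300,290,4,'s12')
"
```

```text
t 14.8 pos [ 0.4787 -0.0305  0.0181] yaw 1.48 F [-2.   0.7  6.3] w 63.6 q6 -0.14
shift mm (tool) [-2.2  0.4 -1.9] turn [ 0.0005 -0.0041 -0.0003]
```

View pics/s12.png

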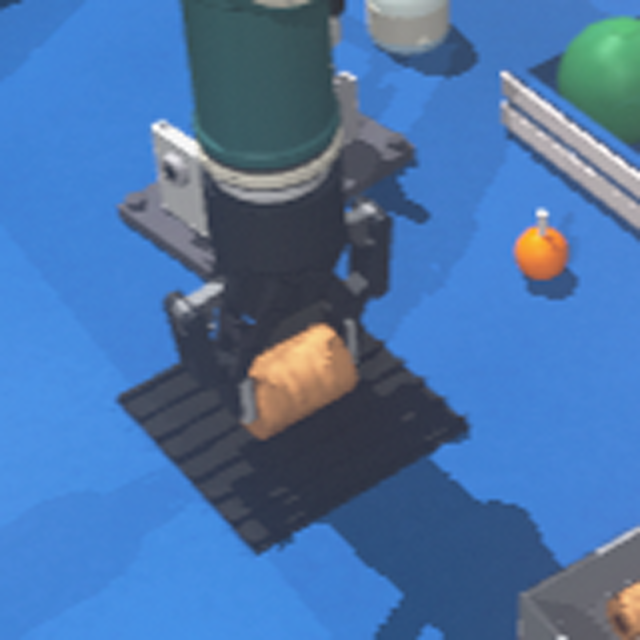

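Contact at 6 N at the expected height. I'll release, rise and turn 90°.

Emit:
arm_command(rows=[{"delta_rot":[0,0,0],"xyz":[0,0,0],"gripper":0.07},{"delta_rot":[0,0,0],"xyz":[0,0,0],"gripper":0.0854},{"delta_rot":[0,0,0],"xyz":[0,0,0],"gripper":0.0854},{"delta_rot":[0,0,0],"xyz":[0,0,-0.01],"gripper":0.0854},{"delta_rot":[0,0,0],"xyz":[0,0,-0.03],"gripper":0.0854},{"delta_rot":[0,0,0],"xyz":[0,0,-0.04],"gripper":0.0854},{"delta_rot":[0,0,0],"xyz":[0,0,-0.03],"gripper":0.0854},{"delta_rot":[0,0,-0.143],"xyz":[0,0,0],"gripper":0.0854},{"delta_rot":[0,0,-0.143],"xyz":[0,0,0],"gripper":0.0854},{"delta_rot":[0,0,-0.143],"xyz":[0,0,0],"gripper":0.0854},{"delta_rot":[0,0,-0.143],"xyz":[0,0,0],"gripper":0.0854},{"delta_rot":[0,0,-0.143],"xyz":[0,0,0],"gripper":0.0854}])

```text
time: 16.05
tool_pos: [0.4782, -0.0306, 0.1282]
tcp_rot: [2.923, 1.145, 0.007]
wrist_force: [-0.3, 0.4, -0.1]
width: 0.998
```

Emit:
arm_command(rows=[{"delta_rot":[0,0,-0.143],"xyz":[0,0,0],"gripper":0.0854},{"delta_rot":[0,0,-0.143],"xyz":[0,0,0],"gripper":0.0854},{"delta_rot":[0,0,-0.143],"xyz":[0,0,0],"gripper":0.0854},{"delta_rot":[0,0,-0.143],"xyz":[0,0,0],"gripper":0.0854},{"delta_rot":[0,0,-0.143],"xyz":[0,0,0],"gripper":0.0854},{"delta_rot":[0,0,-0.143],"xyz":[0,0,0],"gripper":0.0854},{"delta_rot":[0,0,0],"xyz":[0,0,0],"gripper":0.0854}])

```text
time: 16.75
tool_pos: [0.4782, -0.0306, 0.128]
tcp_rot: [2.187, 2.25, 0.005]
wrist_force: [-1.0, -0.1, 0.5]
width: 1.002
```

```bash
python3 -c "
from h import *
c=snap('side',13);crop(c,140,130,300,290,4,'s13')
P=cloud(c);hsv=cv2.cvtColor(c['pixels'],cv2.COLOR_RGB2HSV)
m=(hsv[...,0]>5)&(hsv[...,0]<20)&(hsv[...,1]>90)&(P[...,2]>.01)&(abs(P[...,0]-.48)<.08)&(abs(P[...,1]+.03)<.07)&(P[...,2]<.06)
p=P[m];print(len(p),cv2.minAreaRect(p[:,:2].astype(np.float32)),p[:,2].max())
goto(.4785,-.031,.02,91.5)
"
```

```text
482 ((0.47716885805130005, -0.029557790607213974), (0.06429648399353027, 0.04359370097517967), 0.7890470027923584) 0.053374245502677775
t 16.8 pos [ 0.4782 -0.0306  0.1279] yaw 91.44 F [-0.5 -0.1  0.1] w 85.2 q6 -1.71
shift mm (tool) [ -0.4  -0.3 107.9] turn [ 0.0051  0.0007 -0.001 ]
```

View pics/s13.png

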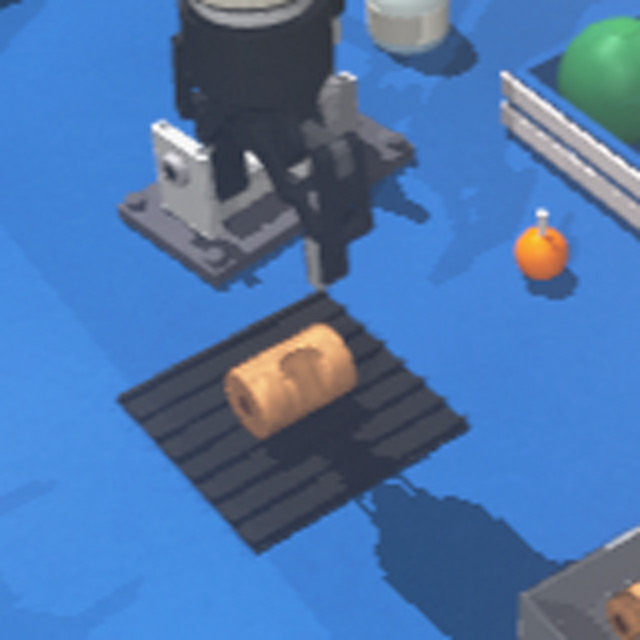

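The float lies straight on the mat, centre about (0.478, -0.030), and the jaws now straddle it sideways. Descending to grip its sides.

Emit:
arm_command(rows=[{"delta_rot":[0.005,0,0],"xyz":[0,0,0.03],"gripper":0.0854},{"delta_rot":[0,0,0],"xyz":[0,0,0.03],"gripper":0.0854},{"delta_rot":[0,0,0],"xyz":[0,0,0.03],"gripper":0.0854},{"delta_rot":[0,0,0],"xyz":[0,0,0.018],"gripper":0.0854},{"delta_rot":[0,0,0],"xyz":[0,0,0],"gripper":0.0854},{"delta_rot":[0,0,0],"xyz":[0,0,0],"gripper":0.0854}])

```text
time: 17.4
tool_pos: [0.4782, -0.0306, 0.0196]
tcp_rot: [-2.192, -2.25, 0.002]
wrist_force: [0.8, 0.6, 1.5]
width: 0.997
```

```bash
python3 -c "
from h import *
goto(.4782,-.0305,.0105,91.5)
"
```

```text
t 17.4 pos [ 0.4782 -0.0306  0.0196] yaw 91.51 F [0.8 0.6 1.5] w 85.1 q6 -1.71
shift mm (tool) [ 0.1 -0.   9.1] turn [-0.0009  0.0006  0.0002]
```

Emit:
arm_command(rows=[{"delta_rot":[0,0,0],"xyz":[0,0,0.008],"gripper":0.0854},{"delta_rot":[0,0,0],"xyz":[0,0,0],"gripper":0.0854},{"delta_rot":[0,0,0],"xyz":[0,0,0],"gripper":0.03},{"delta_rot":[0,0,0],"xyz":[0,0,0],"gripper":0.03},{"delta_rot":[0,0,0],"xyz":[0,0,0],"gripper":0.03},{"delta_rot":[0,0,0],"xyz":[0,0,0],"gripper":0.03},{"delta_rot":[0,0,0],"xyz":[0,0,0],"gripper":0.03},{"delta_rot":[0,0,0],"xyz":[0,0,0],"gripper":0.03}], force=30)

```text
time: 18.2
tool_pos: [0.4786, -0.0306, 0.0119]
tcp_rot: [2.19, 2.252, -0.0]
wrist_force: [-1.9, 0.1, 5.3]
width: 0.507
```

```bash
python3 -c "
from h import *
goto(.4782,-.0305,.0105,91.5)
"
```

```text
t 18.2 pos [ 0.4786 -0.0306  0.0119] yaw 91.61 F [-1.9  0.1  5.3] w 43.3 q6 -1.71
shift mm (tool) [ 0.2 -0.4  1.4] turn [0.0002 0.0007 0.0019]
```

Gripped at 43.3 mm. Lifting.

Emit:
arm_command(rows=[{"delta_rot":[0,0,0],"xyz":[0,0,-0.01],"gripper":0.03},{"delta_rot":[0,0,0],"xyz":[0,0,-0.03],"gripper":0.03},{"delta_rot":[0,0,0],"xyz":[0,0,-0.04],"gripper":0.03},{"delta_rot":[0,0,0],"xyz":[0,0,-0.04],"gripper":0.03},{"delta_rot":[0,0,-0.06],"xyz":[0,0,0],"gripper":0.03},{"delta_rot":[0,0,-0.063],"xyz":[0,0,0],"gripper":0.03},{"delta_rot":[0,0,0],"xyz":[0,0,0],"gripper":0.03}])

```text
time: 18.9
tool_pos: [0.4783, -0.0306, 0.1321]
tcp_rot: [2.046, 2.382, -0.001]
wrist_force: [-0.2, -0.6, -0.6]
width: 0.503
```

```bash
python3 -c "
from h import *
c=snap('side',14);crop(c,140,90,300,290,3,'s14')
P=cloud(c);hsv=cv2.cvtColor(c['pixels'],cv2.COLOR_RGB2HSV)
m=(hsv[...,0]>5)&(hsv[...,0]<20)&(hsv[...,1]>90)&(P[...,2]>.08)&(abs(P[...,0]-.48)<.08)&(abs(P[...,1]+.03)<.07)&(P[...,2]<.2)
p=P[m];e=np.array([np.cos(.15),np.sin(.15)]);s=bot.read_state()
a=(p[:,:2]-s['tool_pos'][:2])@e;print(len(p),cv2.minAreaRect(p[:,:2].astype(np.float32)),'axial range',np.percentile(a,[1,99]),'top',p[:,2].max())
goto(.5543,.149,.13,98.6)
"
```

```text
309 ((0.4701583683490753, -0.03755563497543335), (0.05391857400536537, 0.04454803466796875), 0.0719502717256546) axial range [-0.03297953  0.0140337 ] top 0.19836600985187236
t 18.95 pos [ 0.478  -0.0306  0.1316] yaw 98.59 F [-0.2  0.1 -0.9] w 42.8 q6 -1.84
shift mm (tool) [166.2 102.2   1.4] turn [-0.0004  0.0007 -0.0002]
```

View pics/s14.png

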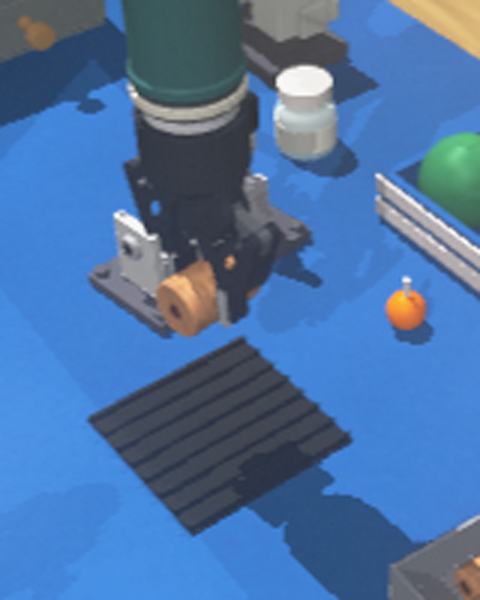

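Emit:
arm_command(rows=[{"delta_rot":[0,0,0],"xyz":[0.03,0.018,0],"gripper":0.03},{"delta_rot":[0,0,0],"xyz":[0.04,0.025,0],"gripper":0.03},{"delta_rot":[0,0,0],"xyz":[0.04,0.025,0],"gripper":0.03},{"delta_rot":[0,0,0],"xyz":[0.036,0.022,0],"gripper":0.03},{"delta_rot":[0,0,0],"xyz":[0.02,0.013,0],"gripper":0.03},{"delta_rot":[0,0,0],"xyz":[0,0,0],"gripper":0.03},{"delta_rot":[0,0,0],"xyz":[0,0,0],"gripper":0.03}])

```text
time: 19.65
tool_pos: [0.5544, 0.1492, 0.1304]
tcp_rot: [-2.046, -2.383, 0.004]
wrist_force: [-0.9, -0.1, -0.9]
width: 0.507
```

```bash
python3 -c "
from h import *
goto(.555,.1491,.0455,98.6)
c=snap('side',15);crop(c,150,60,290,210,4,'s15')
c=snap('top',15);crop(c,130,110,250,240,5,'t15')
"
```

```text
t 19.65 pos [0.5544 0.1492 0.1304] yaw 98.69 F [-0.9 -0.1 -0.9] w 43.3 q6 -1.5
shift mm (tool) [-0.1  0.8 84.9] turn [-0.0026  0.0012  0.0016]
```

View pics/s15.png

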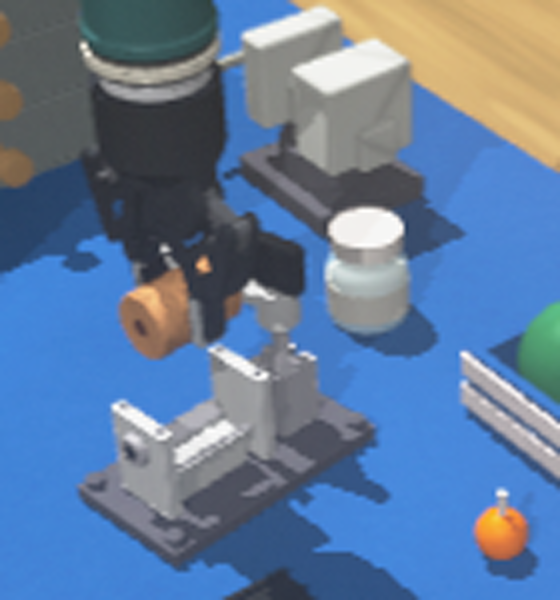

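View pics/t15.png

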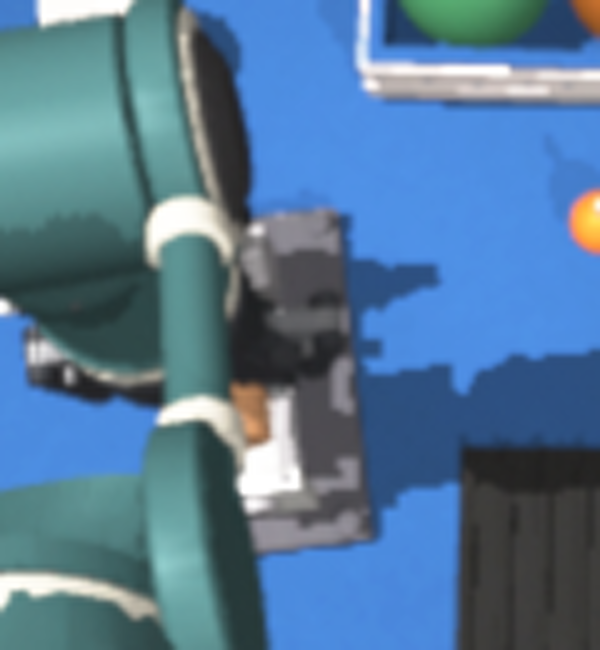

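Emit:
arm_command(rows=[{"delta_rot":[-0.002,0.001,0.001],"xyz":[0,0.0008,0.018],"gripper":0.03},{"delta_rot":[0,0,0],"xyz":[0,0,0.018],"gripper":0.03},{"delta_rot":[0,0,0],"xyz":[0,0,0],"gripper":0.03},{"delta_rot":[0,0,0],"xyz":[0,0,0],"gripper":0.03}])

```text
time: 20.15
tool_pos: [0.5552, 0.1481, 0.095]
tcp_rot: [-2.05, -2.38, -0.0]
wrist_force: [0.5, -0.9, -0.3]
width: 0.502
```

```bash
python3 -c "
from h import *
goto(.555,.1491,.0455,98.6)
c=snap('side',16);crop(c,150,60,290,210,4,'s16')
P=cloud(c);hsv=cv2.cvtColor(c['pixels'],cv2.COLOR_RGB2HSV)
e=np.array([np.cos(.15),np.sin(.15)]);n=np.array([-e[1],e[0]])
A=(P[...,:2]-[.5543,.149])@e;B=(P[...,:2]-[.5543,.149])@n
m=(hsv[...,0]>5)&(hsv[...,0]<20)&(hsv[...,1]>90)&(P[...,2]>.06)&(abs(A)<.06)&(abs(B)<.05)
print('float',m.sum(),'A',np.percentile(A[m],[0,1,5,95,99,100]),'B',np.percentile(B[m],[1,99]),'z',np.percentile(P[m][:,2],[1,99]))
m=(abs(P[...,2]-.08)<.002)&(abs(abs(A)-.041)<.012)&(abs(B)<.03)
for k in (m&(A<0),m&(A>0)): print('cheek',np.percentile(A[k],[2,50,98]),np.percentile(B[k],[1,99]))
"
```

```text
t 20.15 pos [0.5552 0.1481 0.095 ] yaw 98.51 F [ 0.5 -0.9 -0.3] w 42.9 q6 -1.5
shift mm (tool) [ 1.  -0.  49.5] turn [ 0.     -0.0002 -0.0015]
float 221 A [-0.03815355 -0.0333453  -0.03227391 -0.00020393  0.01908636  0.02282547] B [-0.02214604  0.04264122] z [0.09713495 0.40409774]
cheek [-0.04521625 -0.04066385 -0.03521837] [-0.02521735  0.02582725]
cheek [0.0367614  0.04110557 0.04590385] [-0.02356938 -0.00090529]
```

View pics/s16.png

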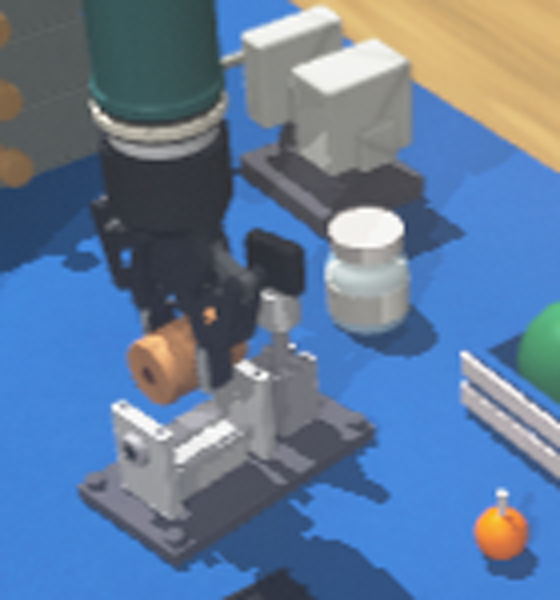

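The float end is at -33 mm, between cheek inner faces at ±36 mm. Descending.

Emit:
arm_command(rows=[{"delta_rot":[0,0,0],"xyz":[0.001,0.0005,0.005],"gripper":0.03},{"delta_rot":[0,0,0],"xyz":[0,0,0.01],"gripper":0.03},{"delta_rot":[0,0,0],"xyz":[0,0,0.01],"gripper":0.03},{"delta_rot":[0,0,0],"xyz":[0,0,0.01],"gripper":0.03},{"delta_rot":[0,0,0],"xyz":[0,0,0],"gripper":0.03},{"delta_rot":[0,0,0],"xyz":[0,0,0],"gripper":0.03}])

```text
time: 20.8
tool_pos: [0.5557, 0.1502, 0.0594]
tcp_rot: [-2.048, -2.382, -0.0]
wrist_force: [0.2, -0.5, -1.0]
width: 0.504
```

```bash
python3 -c "
from h import *
goto(.555,.1491,.0445,98.6)
c=snap('side',17);crop(c,150,60,290,210,4,'s17')
"
```

```text
t 20.8 pos [0.5557 0.1502 0.0594] yaw 98.61 F [ 0.2 -0.5 -1. ] w 43.0 q6 -1.5
shift mm (tool) [-1.  -0.8 14.9] turn [-0.0002 -0.0003  0.0002]
```

View pics/s17.png

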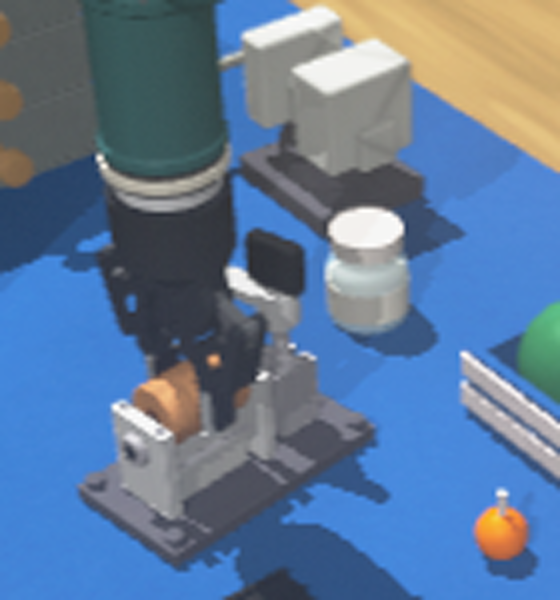

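No forces; the float is between the cheeks. I'll go down slowly to contact.

Emit:
arm_command(rows=[{"delta_rot":[0,0,0],"xyz":[-0.0008,-0.0006,0.004],"gripper":0.03},{"delta_rot":[0,0,0],"xyz":[0,0,0.004],"gripper":0.03},{"delta_rot":[0,0,0],"xyz":[0,0,0.003],"gripper":0.03},{"delta_rot":[0,0,0],"xyz":[0,0,0.002],"gripper":0.03},{"delta_rot":[0,0,0],"xyz":[0,0,0],"gripper":0.03}])

```text
time: 21.35
tool_pos: [0.5555, 0.1493, 0.0468]
tcp_rot: [2.048, 2.382, 0.001]
wrist_force: [-0.0, -0.2, -1.0]
width: 0.505
```

```bash
python3 -c "
from h import *
goto(.555,.1491,.0445,98.6)
"
```

```text
t 21.35 pos [0.5555 0.1493 0.0468] yaw 98.6 F [-0.  -0.2 -1. ] w 43.2 q6 -1.5
shift mm (tool) [-0.1 -0.5  2.3] turn [ 0.0007 -0.0004  0.0001]
```

Emit:
arm_command(rows=[{"delta_rot":[0,0,0],"xyz":[0,0,0.0015],"gripper":0.03},{"delta_rot":[0,0,0],"xyz":[0,0,0.0008],"gripper":0.03},{"delta_rot":[0,0,0],"xyz":[0,0,0],"gripper":0.03}])

```text
time: 21.65
tool_pos: [0.5559, 0.1494, 0.0449]
tcp_rot: [2.048, 2.381, 0.002]
wrist_force: [0.2, 0.1, 0.6]
width: 0.502
```

```bash
python3 -c "
from h import *
goto(.555,.1491,.0445,98.6)
"
```

```text
t 21.65 pos [0.5559 0.1494 0.0449] yaw 98.61 F [0.2 0.1 0.6] w 42.9 q6 -1.5
shift mm (tool) [-0.2 -0.9  0.4] turn [ 0.0016 -0.0005  0.0001]
```

Just touching. One more millimetre to get a clear contact.

Emit:
arm_command(rows=[{"delta_rot":[0,0,0],"xyz":[0,0,0.001],"gripper":0.03},{"delta_rot":[0,0,0],"xyz":[0,0,0],"gripper":0.03}])

```text
time: 21.85
tool_pos: [0.5562, 0.1498, 0.0444]
tcp_rot: [2.048, 2.381, 0.004]
wrist_force: [-1.1, 1.0, 1.8]
width: 0.505
```

```bash
python3 -c "
from h import *
goto(.555,.1491,.0445,98.6)
"
```

```text
t 21.85 pos [0.5562 0.1498 0.0444] yaw 98.6 F [-1.1  1.   1.8] w 43.1 q6 -1.5
shift mm (tool) [-0.5 -1.2 -0.1] turn [ 0.0023 -0.001  -0.    ]
```

Float seated: 44.4 mm against 44.4 expected, with a light contact force. Releasing and rising.

Emit:
arm_command(rows=[{"delta_rot":[0,0,0],"xyz":[0,0,0],"gripper":0.048},{"delta_rot":[0,0,0],"xyz":[0,0,0],"gripper":0.06},{"delta_rot":[0,0,0],"xyz":[0,0,0],"gripper":0.07},{"delta_rot":[0,0,0],"xyz":[0,0,0],"gripper":0.07},{"delta_rot":[0,0,0],"xyz":[0,0,-0.02],"gripper":0.07},{"delta_rot":[0,0,0],"xyz":[0,0,-0.04],"gripper":0.07},{"delta_rot":[0,0,0],"xyz":[0,0,-0.045],"gripper":0.07},{"delta_rot":[0,0,0],"xyz":[0,0,-0.045],"gripper":0.055},{"delta_rot":[0,0,0],"xyz":[0,0,-0.03],"gripper":0.055},{"delta_rot":[0,0,0],"xyz":[0,0,0],"gripper":0.055}])

```text
time: 22.85
tool_pos: [0.5592, 0.15, 0.2306]
tcp_rot: [2.044, 2.376, 0.016]
wrist_force: [0.5, -0.4, 0.6]
width: 0.644
```

```bash
python3 -c "
from h import *
goto(.6306,.1611,.21,18.3)
c=snap('side',18);crop(c,150,60,290,210,4,'s18')
P=cloud(c);hsv=cv2.cvtColor(c['pixels'],cv2.COLOR_RGB2HSV)
e=np.array([np.cos(.15),np.sin(.15)]);n=np.array([-e[1],e[0]])
A=(P[...,:2]-[.5543,.149])@e;B=(P[...,:2]-[.5543,.149])@n
m=(hsv[...,0]>5)&(hsv[...,0]<20)&(hsv[...,1]>90)&(P[...,2]>.04)&(abs(A)<.06)&(abs(B)<.05)&(P[...,2]<.12)
print('float',m.sum(),'A',np.percentile(A[m],[1,5,95,99]),'B',np.percentile(B[m],[1,99]),'z',np.percentile(P[m][:,2],[1,99]))
q=P[(P[...,2]>.135)&(P[...,2]<.17)&(hsv[...,2]<110)&(abs(P[...,0]-.63)<.05)&(abs(P[...,1]-.161)<.05)];print('wing',len(q),cv2.minAreaRect(q[:,:2].astype(np.float32)),q[:,2].max())
"
```

```text
t 22.85 pos [0.5592 0.15   0.2306] yaw 98.6 F [ 0.5 -0.4  0.6] w 55.0 q6 -1.5
shift mm (tool) [ 0.3 71.9 21.6] turn [ 0.0099 -0.0099  1.4016]
float 278 A [-0.03049236 -0.02866884  0.02881439  0.03073711] B [-0.01992561  0.01287706] z [0.062408   0.08366446]
wing 131 ((0.6294640898704529, 0.16030000150203705), (0.013519289903342724, 0.04188024252653122), 17.888240814208984) 0.1589802946240576
```

View pics/s18.png

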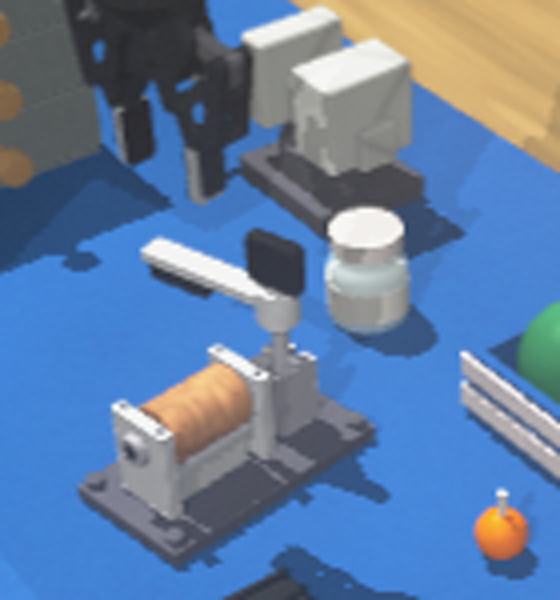

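The float lies in the cradle: top about 83 mm, ends within ±32 mm. Next I turn the tool back to the wing's angle (17.9°).

Emit:
arm_command(rows=[{"delta_rot":[0.005,-0.005,0.14],"xyz":[0,0,0],"gripper":0.055},{"delta_rot":[0.005,-0.005,0.14],"xyz":[0,0,0],"gripper":0.055},{"delta_rot":[0,0,0.14],"xyz":[0,0,0],"gripper":0.055},{"delta_rot":[0,0,0.14],"xyz":[0,0,0],"gripper":0.055},{"delta_rot":[0,0,0.14],"xyz":[0,0,0],"gripper":0.055},{"delta_rot":[0,0,0.14],"xyz":[0,0,0],"gripper":0.055},{"delta_rot":[0,0,0.14],"xyz":[0,0,0],"gripper":0.055},{"delta_rot":[0,0,0.14],"xyz":[0,0,0],"gripper":0.055},{"delta_rot":[0,0,0.14],"xyz":[0,0,0],"gripper":0.055},{"delta_rot":[0,0,0.145],"xyz":[0,0,0],"gripper":0.055},{"delta_rot":[0,0,0],"xyz":[0,0,0],"gripper":0.055}])

```text
time: 24.0
tool_pos: [0.5543, 0.149, 0.2216]
tcp_rot: [3.094, 0.492, -0.021]
wrist_force: [1.0, -0.2, -0.0]
width: 0.646
```

```bash
python3 -c "
from h import *
goto(.630,.1607,.19,18.1)"
```

```text
t 24.0 pos [0.5543 0.149  0.2216] yaw 18.08 F [ 1.  -0.2 -0. ] w 55.1 q6 -0.09
shift mm (tool) [76.1 12.1 30.5] turn [ 0.006   0.0148 -0.0003]
```

Emit:
arm_command(rows=[{"delta_rot":[0.005,0.014,0],"xyz":[0.025,0.004,0],"gripper":0.055},{"delta_rot":[0,0,0],"xyz":[0.03,0.004,0],"gripper":0.055},{"delta_rot":[0,0,0],"xyz":[0.02,0.004,0],"gripper":0.055},{"delta_rot":[0,0,0],"xyz":[0,0,0.03],"gripper":0.055},{"delta_rot":[0,0,0],"xyz":[0,0,0],"gripper":0.055},{"delta_rot":[0,0,0],"xyz":[0,0,0],"gripper":0.055}])

```text
time: 24.6
tool_pos: [0.629, 0.1608, 0.1916]
tcp_rot: [3.101, 0.497, -0.003]
wrist_force: [0.1, 0.8, 0.4]
width: 0.645
```

```bash
python3 -c "
from h import *
goto(.630,.1607,.133,18.1)"
```

```text
t 24.6 pos [0.629  0.1608 0.1916] yaw 18.22 F [0.1 0.8 0.4] w 55.1 q6 -0.11
shift mm (tool) [ 1.1  0.4 58.6] turn [0.0008 0.002  0.002 ]
```

Emit:
arm_command(rows=[{"delta_rot":[0,0.002,0.002],"xyz":[0.001,0,0.018],"gripper":0.055},{"delta_rot":[0,0,0],"xyz":[0,0,0.02],"gripper":0.055},{"delta_rot":[0,0,0],"xyz":[0,0,0.019],"gripper":0.055},{"delta_rot":[0,0,0],"xyz":[0,0,0],"gripper":0.055},{"delta_rot":[0,0,0],"xyz":[0,0,0],"gripper":0.055}])

```text
time: 25.1
tool_pos: [0.6318, 0.1615, 0.1377]
tcp_rot: [3.102, 0.492, 0.008]
wrist_force: [0.9, -0.8, 0.2]
width: 0.646
```

```bash
python3 -c "
from h import *
goto(.630,.1607,.133,18.1)"
```

```text
t 25.1 pos [0.6318 0.1615 0.1377] yaw 18.04 F [ 0.9 -0.8  0.2] w 55.2 q6 -0.1
shift mm (tool) [-2.   0.2  4.7] turn [ 0.0013 -0.0052 -0.0011]
```

Emit:
arm_command(rows=[{"delta_rot":[0,-0.005,0],"xyz":[-0.0015,0,0.004],"gripper":0.055},{"delta_rot":[0,0,0],"xyz":[0,0,0],"gripper":0.03},{"delta_rot":[0,0,0],"xyz":[0,0,0],"gripper":0.0},{"delta_rot":[0,0,0],"xyz":[0,0,0],"gripper":0.0},{"delta_rot":[0,0,0],"xyz":[0,0,0],"gripper":0.0},{"delta_rot":[0,0,0],"xyz":[0,0,0],"gripper":0.0},{"delta_rot":[0,0,0],"xyz":[0,0,0],"gripper":0.0}], force=70)

```text
time: 25.8
tool_pos: [0.6324, 0.1616, 0.134]
tcp_rot: [3.102, 0.491, 0.007]
wrist_force: [4.4, 2.2, -0.1]
width: 0.147
```

```bash
python3 -c "
from h import *
goto(.630,.1607,.138,99.1)"
```

```text
t 25.8 pos [0.6324 0.1616 0.134 ] yaw 17.99 F [ 4.4  2.2 -0.1] w 12.5 q6 -0.1
shift mm (tool) [-2.5  0.1 -4. ] turn [ 0.0043 -0.0026 -1.4156]
```

Emit:
arm_command(rows=[{"delta_rot":[0,0,0],"xyz":[-0.001,0,-0.003],"gripper":0.0},{"delta_rot":[0,0,0],"xyz":[0,0,-0.003],"gripper":0.0},{"delta_rot":[0,0,-0.06],"xyz":[0,0,0],"gripper":0.0},{"delta_rot":[0,0,-0.12],"xyz":[0,0,0],"gripper":0.0},{"delta_rot":[0,0,-0.12],"xyz":[0,0,0],"gripper":0.0},{"delta_rot":[0,0,-0.12],"xyz":[0,0,0],"gripper":0.0},{"delta_rot":[0,0,-0.12],"xyz":[0,0,0],"gripper":0.0},{"delta_rot":[0,0,-0.12],"xyz":[0,0,0],"gripper":0.0},{"delta_rot":[0,0,-0.12],"xyz":[0,0,0],"gripper":0.0},{"delta_rot":[0,0,0],"xyz":[0,0,0],"gripper":0.0}])

```text
time: 26.8
tool_pos: [0.632, 0.1615, 0.138]
tcp_rot: [2.679, 1.636, 0.008]
wrist_force: [9.8, 3.8, -10.4]
width: 0.148
```

```bash
python3 -c "
from h import *
goto(.630,.1607,.138,99.1)
c=snap('side',19);crop(c,150,60,290,210,4,'s19')"
```

```text
t 26.8 pos [0.632  0.1615 0.138 ] yaw 62.84 F [  9.8   3.8 -10.4] w 12.7 q6 -0.88
shift mm (tool) [-1.6 -1.4 -0. ] turn [ 0.0055 -0.001  -0.6329]
```

View pics/s19.png

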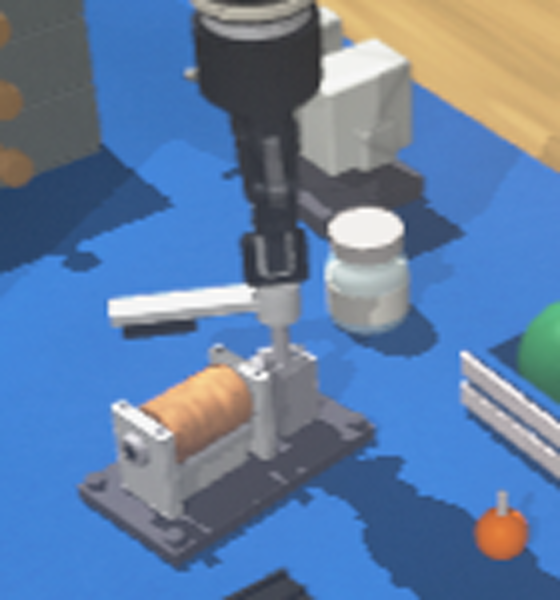

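The bar is turning back and clears the float. Finishing the turn.

Emit:
arm_command(rows=[{"delta_rot":[0,0,-0.12],"xyz":[0,0,0],"gripper":0.0},{"delta_rot":[0,0,-0.12],"xyz":[0,0,0],"gripper":0.0},{"delta_rot":[0,0,-0.12],"xyz":[0,0,0],"gripper":0.0},{"delta_rot":[0,0,-0.12],"xyz":[0,0,0],"gripper":0.0},{"delta_rot":[0,0,-0.1],"xyz":[0,0,0],"gripper":0.0},{"delta_rot":[0,0,-0.04],"xyz":[0,0,0],"gripper":0.0},{"delta_rot":[0,0,0],"xyz":[0,0,0],"gripper":0.0}])

```text
time: 27.55
tool_pos: [0.6321, 0.1615, 0.1381]
tcp_rot: [2.053, 2.372, 0.006]
wrist_force: [9.5, 3.6, -10.1]
width: 0.147
```

```bash
python3 -c "
from h import *
goto(.630,.1607,.138,99.1)
print(bot.read_state()['torque'])
c=snap('side',20);crop(c,150,60,290,210,4,'s20')
P=cloud(c);hsv=cv2.cvtColor(c['pixels'],cv2.COLOR_RGB2HSV)
q=P[(P[...,2]>.113)&(P[...,2]<.128)&(hsv[...,2]>140)&(P[...,0]>.5)&(P[...,0]<.61)&(P[...,1]>.1)&(P[...,1]<.2)]
print(len(q),np.median(q,0),cv2.minAreaRect(q[:,:2].astype(np.float32)))"
```

```text
t 27.55 pos [0.6321 0.1615 0.1381] yaw 98.26 F [  9.5   3.6 -10.1] w 12.5 q6 -1.5
shift mm (tool) [-0.5 -2.2  0. ] turn [ 0.0059  0.0006 -0.0147]
[ 0.45922741 -1.87322574  0.04722565]
197 [0.56584174 0.15046203 0.11786925] ((0.5678206086158752, 0.15265657007694244), (0.08766945451498032, 0.024424143135547638), 7.704373359680176)
```

View pics/s20.png

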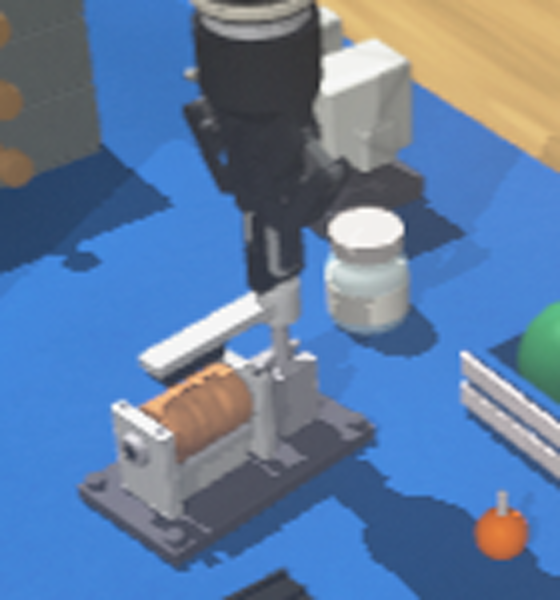

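Emit:
arm_command(rows=[{"delta_rot":[0,0,-0.015],"xyz":[0,0,0],"gripper":0.0},{"delta_rot":[0,0,0],"xyz":[0,0,0.004],"gripper":0.0},{"delta_rot":[0,0,0],"xyz":[0,0,0.004],"gripper":0.0},{"delta_rot":[0,0,0],"xyz":[0,0,0.003],"gripper":0.0},{"delta_rot":[0,0,0],"xyz":[0,0,0],"gripper":0.0}])

```text
time: 28.1
tool_pos: [0.6322, 0.1615, 0.127]
tcp_rot: [2.036, 2.387, 0.007]
wrist_force: [10.5, 4.0, -8.4]
width: 0.151
```

```bash
python3 -c "
from h import *
goto(.630,.1607,.120,99.1)
print(bot.read_state()['torque'])"
```

```text
t 28.1 pos [0.6322 0.1615 0.127 ] yaw 99.07 F [10.5  4.  -8.4] w 12.9 q6 -1.52
shift mm (tool) [-0.5 -2.3  7. ] turn [ 0.0061  0.0006 -0.0005]
[ 0.42964283 -1.86027484  0.04106429]
```

The pin is in the slot: lift about 12 mm, and the spring is still pulling. Letting it down onto the float.

Emit:
arm_command(rows=[{"delta_rot":[0,0,0],"xyz":[0,0,0.003],"gripper":0.0},{"delta_rot":[0,0,0],"xyz":[0,0,0.002],"gripper":0.0},{"delta_rot":[0,0,0],"xyz":[0,0,0.0015],"gripper":0.0},{"delta_rot":[0,0,0],"xyz":[0,0,0],"gripper":0.0},{"delta_rot":[0,0,0],"xyz":[0,0,0],"gripper":0.0}])

```text
time: 28.6
tool_pos: [0.6324, 0.1616, 0.1218]
tcp_rot: [2.036, 2.386, 0.007]
wrist_force: [7.9, 3.4, -4.4]
width: 0.149
```

```bash
python3 -c "
from h import *
goto(.630,.1607,.120,99.1)"
```

```text
t 28.6 pos [0.6324 0.1616 0.1218] yaw 99.07 F [ 7.9  3.4 -4.4] w 12.7 q6 -1.52
shift mm (tool) [-0.5 -2.6  1.8] turn [ 0.0067  0.0006 -0.0006]
```

The pad is touching the float (force down from -8 to -4 N). A touch more, then release and rise.

Emit:
arm_command(rows=[{"delta_rot":[0,0,0],"xyz":[0,0,0.001],"gripper":0.0},{"delta_rot":[0,0,0],"xyz":[0,0,0],"gripper":0.0},{"delta_rot":[0,0,0],"xyz":[0,0,0],"gripper":0.03},{"delta_rot":[0,0,0],"xyz":[0,0,0],"gripper":0.05},{"delta_rot":[0,0,0],"xyz":[0,0,0],"gripper":0.055},{"delta_rot":[0,0,0],"xyz":[0,0,-0.015],"gripper":0.055},{"delta_rot":[0,0,0],"xyz":[0,0,-0.03],"gripper":0.055},{"delta_rot":[0,0,0],"xyz":[0,0,-0.045],"gripper":0.055},{"delta_rot":[0,0,0],"xyz":[0,0,-0.045],"gripper":0.055},{"delta_rot":[0,0,0],"xyz":[0,0,0],"gripper":0.055}])

```text
time: 29.6
tool_pos: [0.6339, 0.1618, 0.2661]
tcp_rot: [2.032, 2.382, 0.018]
wrist_force: [0.9, 0.4, 1.0]
width: 0.642
```

```bash
python3 -c "
from h import *
goto(.630,.1607,.2,99.1)
c=snap('side',21);crop(c,150,60,290,210,4,'s21')
P=cloud(c);hsv=cv2.cvtColor(c['pixels'],cv2.COLOR_RGB2HSV)
q=P[(P[...,2]>.096)&(P[...,2]<.112)&(hsv[...,2]>140)&(P[...,0]>.5)&(P[...,0]<.61)&(P[...,1]>.1)&(P[...,1]<.2)]
print('bar',len(q),np.median(q,0),cv2.minAreaRect(q[:,:2].astype(np.float32)))
q=P[(P[...,2]>.12)&(P[...,2]<.17)&(hsv[...,2]<110)&(abs(P[...,0]-.63)<.04)&(abs(P[...,1]-.161)<.04)];print('wing',len(q),cv2.minAreaRect(q[:,:2].astype(np.float32)),np.percentile(q[:,2],95))
e=np.array([np.cos(.15),np.sin(.15)]);n=np.array([-e[1],e[0]])
A=(P[...,:2]-[.5543,.149])@e;B=(P[...,:2]-[.5543,.149])@n
m=(hsv[...,0]>5)&(hsv[...,0]<20)&(hsv[...,1]>90)&(P[...,2]>.04)&(abs(A)<.06)&(abs(B)<.05)&(P[...,2]<.12)
print('float A',np.percentile(A[m],[1,99]),'z',np.percentile(P[m][:,2],[1,99]))
"
```

```text
t 29.6 pos [0.6339 0.1618 0.2661] yaw 99.06 F [0.9 0.4 1. ] w 54.8 q6 -1.52
shift mm (tool) [-0.4 -5.  66.1] turn [ 0.0159  0.0005 -0.0006]
bar 189 [0.56619722 0.15021589 0.10087031] ((0.5663710236549377, 0.15241475403308868), (0.08459502458572388, 0.02436542883515358), 8.910552978515625)
wing 136 ((0.6302329301834106, 0.16072142124176025), (0.04088592156767845, 0.016578754410147667), 6.5699357986450195) 0.1443303322418292
float A [-0.03030093  0.0292937 ] z [0.06280762 0.08167442]
```

View pics/s21.png

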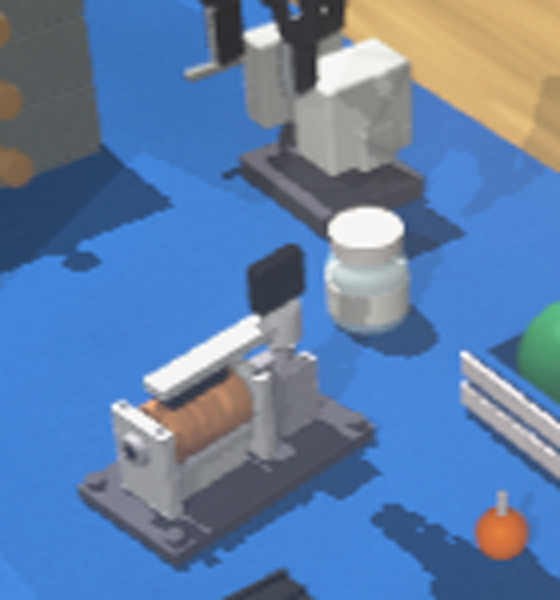

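The bar lies over the float with its pad on it. Bar top is about 101 mm (expected 102) and wing top 144 mm (expected 144), so the lift is about 6 mm. The gripper is clear, so I'm handing in.

```bash
python3 -c "
from h import *
c=snap('side',22);crop(c,0,0,512,384,1,'s22')
print(bot.finish_job())"
```

```text
the job is handed in; nothing more can be done
None
```

View pics/s22.png

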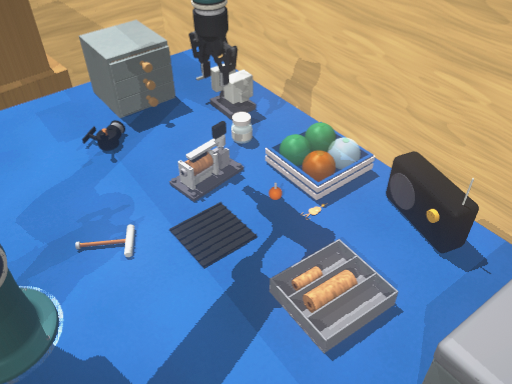

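The short fat float is clamped in the boring jig, and I handed the job in at about 30 s; no verdict was reported.

I lifted the clamp bar about 23 mm and turned it aside by about 1.4 rad. I took the float by its flat ends from the tray, set it down on the mat, regripped it by its sides and laid it on the V-cradle until I felt light contact. Then I turned the bar back to its stop, let it down onto the float, and let go.

**Last checks:**
- **Clamp:** the bar top is about 101 mm above the shelf (102 expected) and the wing top about 144 mm (144 expected), so the bar is lifted about 6 mm, as it should be on the float. It lines up with the jig.
- **Float:** the visible part lies between about -30 and +29 mm along the jig axis, inside cheek faces at ±36 mm.
- **Rest of the scene:** the other two floats are still in their lanes, and everything else looks as it was. The gripper is about 12 cm above the wing and touching nothing.
- **Forces:** in the readings between moves, no wrist-force component passed about 16 N (a sideways pull while turning the bar).

No check failed.

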